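Load the heel-press tray with a stack of heel lifts

ROBOT

A 7-joint arm with a two-finger parallel gripper is mounted at the origin on the work surface. World frame = base frame: x ahead of the robot, y to its left, z up, the work surface at z = 0. Lengths are in mm, angles in rad, forces in N, time in s.
With the tool pointing down it reaches from about 350 to 900 mm from the base axis. Payload 19.9 kg.
Tool frame: the origin (TCP) lies at the very end of the fingers, on their centre line; the grasp point (between the pads) lies 19 mm behind it; z points along the fingers, y is the direction in which the jaws open and shut (so a half turn about z gives the same grasp; the last joint's range is limited). The gripper opens to 94 mm and grips with 3 to 60 N. Pads are 16 mm wide; open, the fingers measure 119 mm over their backs; the gripper's body (75 mm by 177 mm) begins 78 mm behind the grasp point.
Start: joints at [-1.361, 0.417, -0.01, 1.614, 0.005, 1.111, -0.053], TCP at [155.708, 605.272, 205.425] pointing down, gripper open.
Joint ranges: [-2.81, 2.81], [-0.39, 2.02], [-1.27, 1.25], [0.06, 2.57], [-1.19, 4.33], [0.19, 2], [-2.82, 2.82]. Speed limits (rad/s): [1.89, 1.89, 2.39, 2.39, 3.01, 3.01, 3.01].

INTERFACE

Orientations are given as a unit quaternion [x, y, z, w].
In Python, from station import env, imaging, workorder gives the robot as it stands.
- The arm moves only by the shell command python3 -m inch 'ROWS' [FORCE]. ROWS is JSON, a list of rows, each an object with "travel": the shift along the tool's x, y, z in m, a list of three; "spin": the turn about the tool's z in rad; "hand": the closure, from 0 (fully open) to 1 (shut). A call has 1 to 5 rows; each row is the pose to reach, as a shift and turn from the pose commanded when the call began, along the tool's axes at that moment; what a row does not reach only later rows make up. A row lasts 1/10 s, in which the tool goes at most 50 mm and 8.59 degrees, less where a joint would pass 70% of its speed; a pose out of reach is approached as far as the arm can. A call with a gripper value outside its range is refused whole. The fingers move at their own pace and stop on an object; FORCE is the grip in N (left out, the last holds). Time passes only in rows, so rows that repeat a pose let the fingers close. It gives the time, the measured TCP pose, the force and the opening at its end, in the units of the state.
- env.sense(): the state, without advancing time (a new reading comes with each control period).
- imaging.grab_frame(name): name is "side" or "top" or "wrist"; returns the picture (480x640x3 uint8, red, green, blue); there is no depth.
- imaging.calibration(name): a dict with "fx", "fy", "cx", "cy" (pixels), "origin" and "rotation" of the camera in the world; the wrist camera has in their place "tool_from_camera" (4x4, takes a point from camera to tool coordinates, whose origin is the TCP and whose axes are the flange's). Camera axes: x right, y down, z forward; pixel columns grow to the right and rows downward; lengths in mm; the calibration is good to about 2 mm. A picture is of the moment at which its call begins: read the wrist's pose just before it. calibration takes no time and is no camera call.
- workorder.finish_job(): hands the job in, once; it reports no verdict.
The state is a dict: "t": time; "joint_positions": joint angles; "dq": joint speeds; "tau": joint torques, N m; "ee_pos": TCP position; "orientation": TCP orientation; "wrist_force": force on the tool from outside, world axes, zero at the start; "moment": the same for the moment, N m; "finger_gap": finger opening in mm.
Only numpy, scipy, OpenCV 4.12 (cv2) and the standard library are available. Lean on these libraries where they do the work, as an engineer would, in place of code of your own. Each camera call takes 0.05 s, during which the arm holds its last target.

TASK

Load the green press tray for one heel: lay the cork disc flat in the centre of the round metal plate, then lay the black rubber disc squarely centred on top of the cork. Then take the orange gate out of its wooden stand by its black handle and slide it edgewise down the tray's two vertical guides until it is fully home, leave it there, and leave everything else on the bench where it is.

Things in the scene. Friction and masses are not known exactly. Their poses are not given: they have to be found in the camera images.
- cork_center (a point): centre (half-way up) of the cork heel lift: light tan speckled cork disc, 60 mm diameter, 18 mm thick, about 30 g, lying flat and loose on the bench; z is its axis
- rubber_center (a point): centre (half-way up) of the rubber heel lift: black disc, 60 mm diameter, 14 mm thick, about 50 g, lying flat and loose on the bench; z is its axis
- leather_center (a point): centre of a red-brown leather heel lift, 60 mm diameter, 14 mm thick, loose on the bench; not wanted for this job. The cork, rubber and leather discs lie at least 110 mm apart, centre to centre, and swap places from one start to the next
- plate_top (a point): centre of the top of the press tray's round bright metal plate: 100 mm diameter, its top 18 mm above the bench, 8 mm above the tray's floor. z up; the guides are on its -x side. The tray is a fixed green slab 10 mm thick, reaching 130 mm to -x, 85 mm to +x and 85 mm either way along y of this point, turned by up to 0.25 rad
- slot_floor (a point): middle of the gate's seat on the tray's floor, 10 mm above the bench, 100 mm to the -x side of the plate's centre, between two upright steel U guides; x across the gate's thickness, y along its width. Guides stand 60 mm above the floor plus flared lips to 71 mm; grooves 9 mm wide along x, groove bottoms 126 mm and channel mouths 98 mm apart along y. The home gate's lower edge rests on this floor
- gate_center (a point): centre of the gate: orange plate 5 mm thick (x), 120 wide (y), 80 tall (z), with a black handle bar 12 thick (x), 50 long (y), 26 tall on its upper edge: 106 mm over all. This point is 53 mm above its lower edge; the handle's middle is 40 mm above it. About 150 g, same both ways round. It starts upright in the wooden stand's slot, lower edge 14 mm above the bench; z up
- stand: wooden stand of the gate, fixed: 60 mm (x) by 150 mm (y), 50 mm tall, origin under its centre. Its slot, along y, is 8 mm wide, its floor 14 mm above the bench, 36 mm deep
- hammer: hammer lying at the back of the bench, origin at its middle on the underside; leave it
- glue_jar: glue jar with red lid, 72 mm diameter, 85 mm tall, origin under its centre; leave it
- spool: blue thread spool, 60 mm diameter, 82 mm tall, origin under its centre; leave it
- tin: brown and brass polish tin, 82 mm diameter, 28 mm tall, origin under its centre; leave it
- brush: brush lying on the bench, origin at its middle on the underside; leave it
Things that resemble listed ones, but are neither listed nor needed, are in the scene too. What is shaped like the part that bears cork_center but purple or white is not meant. Of the things that look like the part that bears gate_center, the largest one is meant.

How it is judged (in metres and radians):
On the way, in this order (a step that is already met when the one before it is completed fails the run):
1. the cork disc lies flat and released, centred on the round plate within 8 mm (horizontal distance between cork_center and plate_top below 0.008 m and z of cork_center in the frame of plate_top between 0.006 and 0.012 m and angle between the z axis of cork_center and the z axis of plate_top, either way round below 0.1 rad and contact force between cork and the fingers below 0.05 N and linear speed of cork below 0.02 m/s), for 0.2 s.
2. the rubber disc lies flat and released on the cork, centred within 8 mm on the plate and on the cork (all of step 1 and horizontal distance between rubber_center and plate_top below 0.008 m and z of rubber_center in the frame of plate_top between 0.022 and 0.028 m and angle between the z axis of rubber_center and the z axis of plate_top, either way round below 0.1 rad and contact force between rubber and the fingers below 0.05 N and linear speed of rubber below 0.02 m/s and horizontal distance between rubber_center and cork_center below 0.008 m), for 0.2 s.
3. the gate is fully home in both guides (its lower edge within 3 mm of the tray's floor), released (x of gate_center in the frame of slot_floor between -0.006 and 0.006 m and y of gate_center in the frame of slot_floor between -0.007 and 0.007 m and z of gate_center in the frame of slot_floor between 0.05 and 0.056 m and angle between the z axis of gate_center and the z axis of slot_floor, either way round below 0.1 rad and angle between the x axis of gate_center and the x axis of slot_floor, either way round below 0.1 rad and contact force between gate and the fingers below 0.05 N and linear speed of gate below 0.02 m/s), for 0.2 s.
At the end, for the whole second after the job is handed in: Cork flat on the plate, rubber flat on the cork, each centred within 8 mm on the plate and on each other; gate upright in both guides, its lower edge within 3 mm of the tray floor, within 6 mm (x) and 7 mm (y) of the seat middle, square within 0.1 rad; all three released and at rest (all of step 2 and all of step 3); the robot touches nothing.
It fails at once if the leather lift, hammer, glue jar, spool, polish tin or brush moved by more than 30 mm (distance of any of leather_center, hammer, glue_jar, spool, tin, brush from where it was at the start of the episode above 0.03 m).
It also fails if it takes over 72 s, if anything falls off the work surface, if the arm or the gripper's body presses on something with over 40 N, if the wrist force passes 120 N, or if a joint passes its speed limit or range.

## Working session

There is one attempt and no reset: what is moved stays moved. The work goes in short steps, Python scripts to look and compute and a shell command to move; the robot and the scene stay as the last step left them, time stands still between calls to the robot, and variables do not carry over. Pictures are saved under pics/ and viewed, and the job is handed in when it is done.

```bash
ls; mkdir -p pics; python3 - <<'E'
from station import env, imaging, workorder
import cv2
s=env.sense(); print(s)
for n in ("side","top","wrist"):
    im=imaging.grab_frame(n); cv2.imwrite(f"pics/{n}0.png",im[:,:,::-1]); print(n,imaging.calibration(n))
E
```

```text
pics
{'t': 0.0, 'joint_positions': array([-1.3604871 ,  0.41796308, -0.01028587,  1.61421773,  0.00468253,
        1.11069352, -0.05301828]), 'dq': array([-1.54158172e-03, -1.24172287e-04,  2.37088500e-03,  2.07184419e-03,
       -4.20915557e-05, -5.06139649e-04, -2.96683684e-04]), 'tau': array([-8.15273506e-04, -8.51281357e+01,  6.38059527e-01, -4.25972378e+01,
       -4.90245852e-02,  1.89207616e-02,  1.94826671e-04]), 'ee_pos': array([155.64155123, 604.89636764, 204.81385626]), 'orientation': array([ 1.25588721e-01,  9.92082193e-01, -6.27843370e-04, -3.68367821e-05]), 'wrist_force': array([ 0.23585158,  0.18424517, -0.29394268]), 'moment': array([-0.01244582, -0.01283523,  0.00197752]), 'finger_gap': 94.08197967866548}
side {'fx': 465.9596093226324, 'fy': 465.9596093226324, 'cx': 314.7353011842374, 'cy': 243.78782786509987, 'origin': array([  13.24683903, -585.96663706,  671.5497434 ]), 'rotation': array([ 0.8286035 , -0.34033744,  0.17023597, -0.41061706])}
top {'fx': 463.7182670824131, 'fy': 463.7182670824131, 'cx': 320.4268105463073, 'cy': 241.75797898747214, 'origin': array([489.47430177, -29.63065782, 978.08850046]), 'rotation': array([ 0.715742  , -0.69644574,  0.03340883, -0.03950407])}
wrist {'fx': 388.91876411681557, 'fy': 388.91876411681557, 'cx': 318.2875129321753, 'cy': 240.33086339995032, 'tool_from_camera': array([[-1.28153038e-03, -9.58398308e-01, -2.85431325e-01,
         8.28232644e+01],
       [ 9.99998220e-01, -8.32969220e-04, -1.69291793e-03,
        -9.83289023e-01],
       [ 1.38473417e-03, -2.85432987e-01,  9.58397669e-01,
        -1.78340848e+02],
       [ 0.00000000e+00,  0.00000000e+00,  0.00000000e+00,
         1.00000000e+00]])}
```

View pics/top0.png

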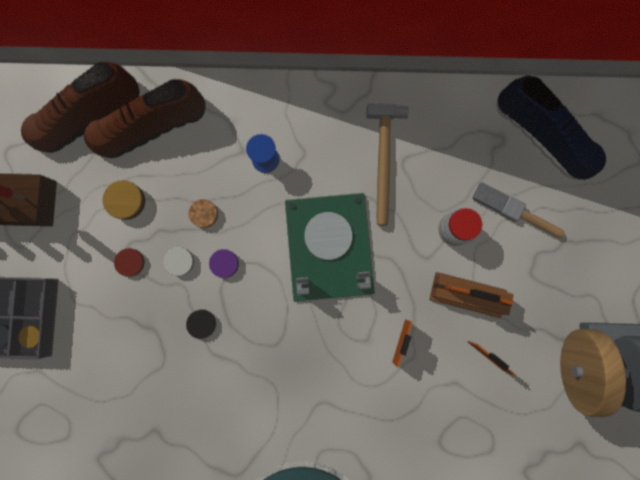

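View pics/side0.png

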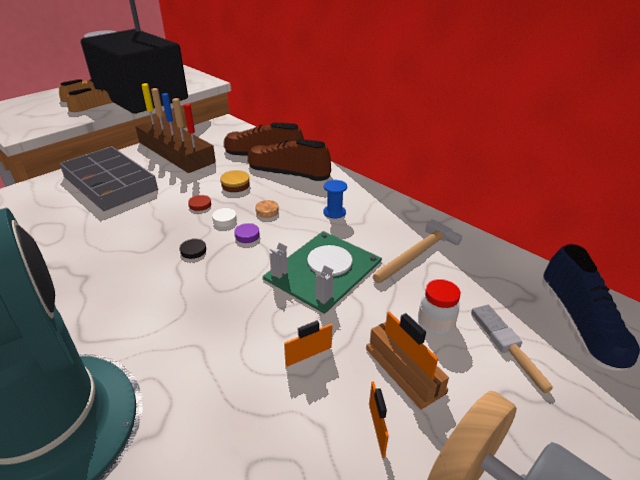

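View pics/wrist0.png

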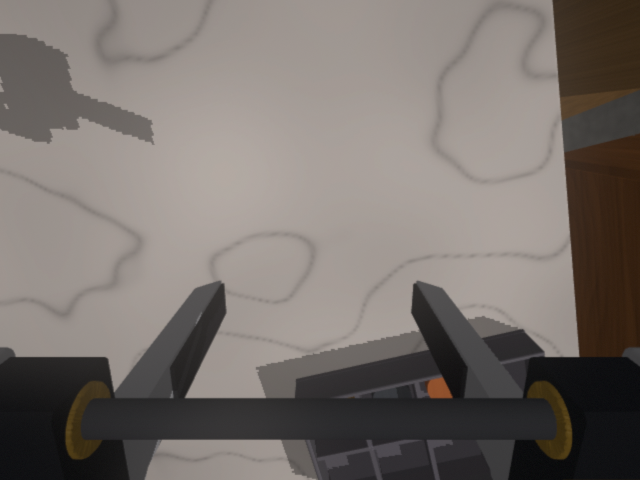

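The top view shows cork at (203,213), black rubber at (201,324) and plate at (328,236). The guides are at about (302,285) and (363,281), and the stand with its gate is at (472,295). The two smaller gates at (403,343) and (493,359) are decoys. Next I'll measure these positions.

```bash
cat > h.py <<'E'
from station import env, imaging, workorder
import cv2, numpy as np
from scipy.spatial.transform import Rotation as R
def cam(n,s=None):
    c=imaging.calibration(n); K=np.array([[c['fx'],0,c['cx']],[0,c['fy'],c['cy']],[0,0,1]])
    if n=='wrist':
        s=s or env.sense(); T=np.array(c['tool_from_camera']); Rt=R.from_quat(s['orientation']).as_matrix()
        return K,Rt@T[:3,:3],Rt@T[:3,3]+s['ee_pos']
    return K,R.from_quat(c['rotation']).as_matrix(),np.array(c['origin'])
def ray(C,uv,z):
    K,Rm,o=C; uv=np.atleast_2d(np.asarray(uv,float)); d=(np.linalg.inv(K)@np.c_[uv,np.ones(len(uv))].T).T@Rm.T
    return o+d*((z-o[2])/d[:,2])[:,None]
def proj(C,P):
    K,Rm,o=C; q=(np.atleast_2d(P)-o)@Rm; q=q@K.T; return q[:,:2]/q[:,2:]
def grab(n,f):
    im=imaging.grab_frame(n)[:,:,::-1].copy(); cv2.imwrite('pics/'+f+'.png',im); return im
def rows(s,dx,dy,dz):  # world mm -> tool m
    return R.from_quat(s['orientation']).as_matrix().T@np.array([dx,dy,dz])/1000
E
python3 - <<'E'
from h import *
im=cv2.imread('pics/top0.png'); C=cam('top')
g=cv2.cvtColor(im,cv2.COLOR_BGR2HSV)
def blob(win,f,name,z):
    x0,y0,x1,y1=win; sub=g[y0:y1,x0:x1].astype(int); m=f(sub[...,0],sub[...,1],sub[...,2]).astype(np.uint8)
    n,l,st,c=cv2.connectedComponentsWithStats(m); i=1+np.argmax(st[1:,4]); uv=c[i]+[x0,y0]
    cs,_=cv2.findContours((l==i).astype(np.uint8),0,1); r=cv2.minAreaRect(cs[0]); print(name,uv,st[i,4],r, ray(C,uv,z))
    return cs[0].reshape(-1,2)+[x0,y0]
blob((185,195,222,232),lambda h,s,v:(s>80),'cork',9)
blob((182,305,220,343),lambda h,s,v:(v<60),'rubber',7)
blob((110,245,150,280),lambda h,s,v:(s>100),'leather',7)
p=blob((300,208,358,262),lambda h,s,v:(s<40)&(v>100),'plate',18)
t=blob((275,180,385,310),lambda h,s,v:(h>60)&(h<95)&(s>80),'tray',10)
print(ray(C,cv2.boxPoints(cv2.minAreaRect(t.astype(np.float32))),10))
w=blob((440,275,520,315),lambda h,s,v:(h<13)&(s>220)&(v>120),'gate',94)
b=blob((465,285,505,305),lambda h,s,v:(v<45),'handle',120)
print(ray(C,cv2.boxPoints(cv2.minAreaRect(b.astype(np.float32))),120))
big=im[180:320,180:530]; cv2.imwrite('pics/crop.png',cv2.resize(big,None,fx=2.2,fy=2.2,interpolation=2))
E
```

```text
cork [202.61562998 213.1738437 ] 627 ((17.5, 18.5), (27.0, 27.0), 90.0) [[643.81088491 231.31152821   9.        ]]
rubber [200.91937984 323.8248062 ] 645 ((18.750001907348633, 18.75), (27.577163696289062, 28.284271240234375), 45.0) [[412.38818162 222.86369361   7.        ]]
leather [128.28827362 261.94299674] 614 ((18.0, 17.0), (26.0, 28.0), 90.0) [[536.35745423 382.74811399   7.        ]]
plate [327.78911946 235.15928211] 1783 ((27.5, 27.0), (46.0, 47.0), 90.0) [[602.98618944 -34.92183042  18.        ]]
tray [328.97642436 247.07740668] 5090 ((54.22233200073242, 66.80675506591797), (99.71068572998047, 79.22277069091797), 85.03025817871094) [[578.85454457 -38.10900799  10.        ]]
[[ 675.31274015   56.67725512   10.        ]
 [ 694.47204411 -110.17579391   10.        ]
 [ 485.65016751 -131.82233611   10.        ]
 [ 466.97570753   31.35664992   10.        ]]Traceback (most recent call last):
  File "<stdin>", line 15, in <module>
  File "<stdin>", line 6, in blob
    return _wrapfunc(a, 'argmax', axis=axis, out=out, **kwds)
    return bound(*args, **kwds)
ValueError: attempt to get argmax of an empty sequence
```

```bash
python3 - <<'E'
from h import *
im=cv2.imread('pics/top0.png')
a=cv2.resize(im[260:330,420:530],None,fx=5,fy=5,interpolation=0); cv2.imwrite('pics/crop.png',a)
C=cam('side'); im=cv2.imread('pics/side0.png'); cv2.imwrite('pics/crops.png',cv2.resize(im[290:410,350:470],None,fx=5,fy=5,interpolation=0))
s=env.sense(); print(s['t'])
print(rows(s,643.8-s['ee_pos'][0],231.3-s['ee_pos'][1],0))
E
```

```text
0.15
[-5.65880883e-01 -2.40335542e-01  2.49709850e-04]
```

View pics/crop.png

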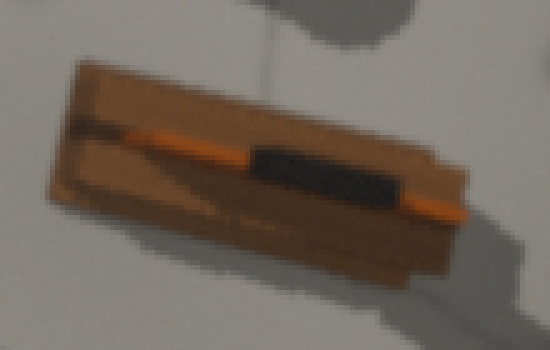

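View pics/crops.png

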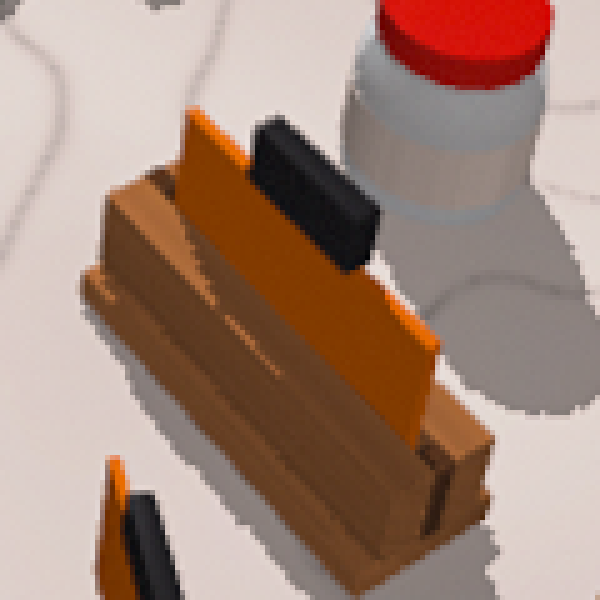

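```bash
R='{"travel":[-0.566,-0.240,0],"spin":0,"hand":0}'; python3 -m inch '[{"travel":[-0.566,-0.240,0],"spin":0,"hand":0},{"travel":[-0.566,-0.240,0],"spin":0,"hand":0},{"travel":[-0.566,-0.240,0],"spin":0,"hand":0},{"travel":[-0.566,-0.240,0],"spin":0,"hand":0},{"travel":[-0.566,-0.240,0],"spin":0,"hand":0}]' 15
```

```text
t: 0.65
ee_pos: [355.6, 451.9, 205.4]
orientation: [0.126, 0.992, -0.0, -0.0]
wrist_force: [1.6, 1.0, 1.3]
finger_gap: 93.9
```

```bash
python3 -m inch '[{"travel":[-0.334,-0.142,0],"spin":0,"hand":0},{"travel":[-0.334,-0.142,0],"spin":0,"hand":0},{"travel":[-0.334,-0.142,0],"spin":0,"hand":0},{"travel":[-0.334,-0.142,0],"spin":0,"hand":0},{"travel":[-0.334,-0.142,0],"spin":0,"hand":0}]'; python3 -m inch '[{"travel":[-0.112,-0.050,0],"spin":0,"hand":0},{"travel":[-0.112,-0.050,0],"spin":0,"hand":0},{"travel":[-0.112,-0.050,0],"spin":0,"hand":0},{"travel":[-0.112,-0.050,0],"spin":0,"hand":0}]'
cat >> h.py <<'E'
def find(im,f,win=None,C=None,z=0,name=''):
    g=cv2.cvtColor(im,cv2.COLOR_BGR2HSV).astype(int); m=f(g[...,0],g[...,1],g[...,2]).astype(np.uint8)
    if win: k=np.zeros_like(m); k[win[1]:win[3],win[0]:win[2]]=1; m*=k
    m=cv2.morphologyEx(m,cv2.MORPH_OPEN,np.ones((3,3),np.uint8))
    n,l,st,c=cv2.connectedComponentsWithStats(m); i=1+np.argmax(st[1:,4]); mm=(l==i).astype(np.uint8)
    cs,_=cv2.findContours(mm,0,1); ct=max(cs,key=cv2.contourArea).reshape(-1,2).astype(np.float32)
    P=ray(C,ct,z)[:,:2].astype(np.float32); (e,ax,_)=cv2.fitEllipse(cv2.convexHull(P))
    print(name,'px',c[i].round(1),'area',st[i,4],'ellipse ctr',np.round(e,1),'axes',np.round(ax,1)); return mm,ct
E
python3 - <<'E'
from h import *
s=env.sense(); C=cam('wrist',s); print(s['ee_pos'])
im=grab('wrist','w1')
E
```

```text
t: 1.15
ee_pos: [554.0, 299.9, 205.4]
orientation: [0.125, 0.992, -0.0, -0.0]
wrist_force: [0.4, -0.0, 0.3]
finger_gap: 94.2
t: 1.55
ee_pos: [651.0, 221.1, 204.6]
orientation: [0.128, 0.992, -0.001, 0.0]
wrist_force: [-1.2, 0.1, -0.3]
finger_gap: 93.8
[650.97648469 221.07825573 204.62009224]
```

View pics/w1.png

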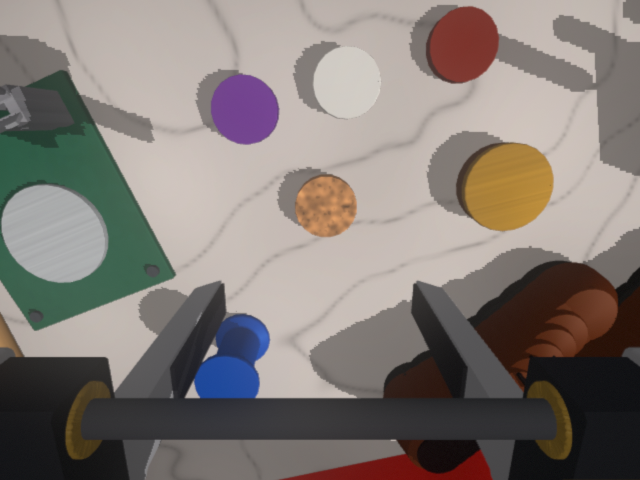

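The wrist view shows cork at (326,206), plate at (55,233), spool at (235,360), purple at (245,108) and white at (347,82).

```bash
python3 - <<'E'
from h import *
im=cv2.imread('pics/w1.png'); s=env.sense(); C=cam('wrist',s)
find(im,lambda h,s,v:(s>110)&(h<20),(285,165,370,245),C,18,'cork top')
find(im,lambda h,s,v:(s<40)&(v>110),(0,170,125,295),C,18,'plate')
E
python3 - <<'E'
from h import *
s=env.sense();im=grab('top','top1')
C=cam('top'); K,Rm,o=C
find(cv2.imread('pics/top0.png'),lambda h,s,v:(s>80),(185,195,222,232),C,18,'cork')
find(cv2.imread('pics/top0.png'),lambda h,s,v:(v<60),(182,305,220,343),C,14,'rubber')
find(cv2.imread('pics/top0.png'),lambda h,s,v:(s<40)&(v>100),(298,206,360,264),C,18,'plate')
E
```

```text
cork top px [325.4 205.8] area 2860 ellipse ctr [643.2 230.2] axes [57.5 58.2]
plate px [ 54.1 233.1] area 8122 ellipse ctr [603.6 -32.9] axes [ 98.6 103.6]
cork px [202.6 213.2] area 627 ellipse ctr [642.4 229. ] axes [57.3 60.2]
rubber px [200.9 323.8] area 645 ellipse ctr [413.  221.1] axes [56.7 58.9]
plate px [327.8 235.2] area 1783 ellipse ctr [603.4 -34.8] axes [98.6 99.1]
```

```bash
python3 -m inch '[{"travel":[0.010,0.007,0.0],"spin":0,"hand":0},{"travel":[0.010,0.007,0.05],"spin":0,"hand":0},{"travel":[0.010,0.007,0.1],"spin":0,"hand":0},{"travel":[0.010,0.007,0.14],"spin":0,"hand":0},{"travel":[0.010,0.007,0.14],"spin":0,"hand":0}]'
python3 - <<'E'
from h import *
import time
s=env.sense(); C=cam('wrist',s); print(s['ee_pos'],rows(s,643.2-s['ee_pos'][0],230.2-s['ee_pos'][1],3-s['ee_pos'][2]))
im=grab('wrist','w2')
find(im,lambda h,s,v:(s>110)&(h<20),None,C,18,'cork top')
E
```

```text
t: 2.15
ee_pos: [636.5, 235.3, 60.6]
orientation: [0.124, 0.992, -0.002, -0.004]
wrist_force: [-0.0, 0.3, -0.8]
finger_gap: 93.8
[636.48665664 235.30434569  60.57452804] [-0.00815915 -0.00303891  0.05753384]
cork top px [536.7  39.9] area 9033 ellipse ctr [541.8 373.4] axes [50.1 61.9]
```

View pics/w2.png

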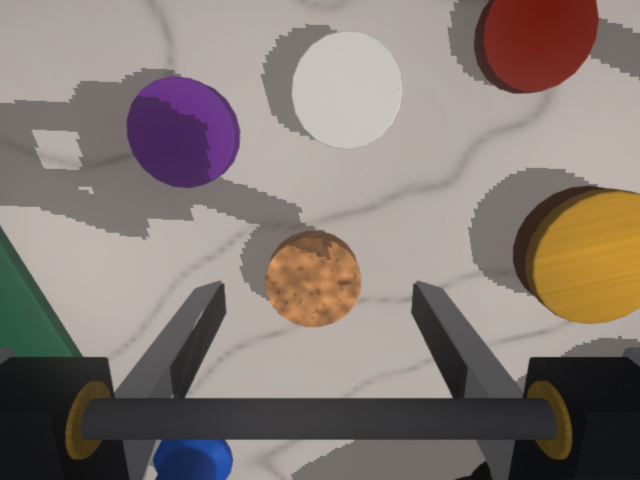

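```bash
python3 - <<'E'
from h import *
im=cv2.imread('pics/w2.png'); s=env.sense(); C=cam('wrist',s);print(s['ee_pos'])
find(im,lambda h,s,v:(s>100)&(h<20),(240,215,400,340),C,18,'cork top')
E
python3 -m inch '[{"travel":[0,0,0],"spin":0,"hand":0},{"travel":[0,0,0],"spin":0,"hand":0}]'
```

```text
[638.63997032 235.55175825  64.2641541 ]
cork top px [312.8 279.1] area 7111 ellipse ctr [647.4 228.3] axes [59.1 63.5]
t: 2.4
ee_pos: [641.9, 235.3, 68.4]
orientation: [0.125, 0.992, 0.001, 0.002]
wrist_force: [0.5, 0.5, 0.5]
finger_gap: 93.6
```

```bash
python3 -m inch '[{"travel":[0,0,0],"spin":0,"hand":0},{"travel":[0,0,0],"spin":0,"hand":0},{"travel":[0,0,0],"spin":0,"hand":0}]'
python3 - <<'E'
from h import *
s=env.sense(); C=cam('wrist',s);print(s['ee_pos'])
im=grab('wrist','w3')
find(im,lambda h,s,v:(s>100)&(h<20),(240,215,400,340),C,18,'cork top')
print(rows(s,643.2-s['ee_pos'][0],230.2-s['ee_pos'][1],3-s['ee_pos'][2]))
E
```

```text
t: 2.7
ee_pos: [641.0, 234.3, 66.1]
orientation: [0.126, 0.992, 0.0, 0.0]
wrist_force: [0.5, 0.8, 0.1]
finger_gap: 94.0
[641.02224989 234.34466037  66.07789617]
cork top px [312.1 268.6] area 6861 ellipse ctr [643.7 228.3] axes [58.2 61.9]
[-0.0031065 -0.0034975  0.0630782]
```

```bash
python3 -m inch '[{"travel":[-0.004,-0.004,0.03],"spin":0,"hand":0},{"travel":[-0.004,-0.004,0.05],"spin":0,"hand":0},{"travel":[-0.004,-0.004,0.061],"spin":0,"hand":0},{"travel":[-0.004,-0.004,0.061],"spin":0,"hand":0},{"travel":[-0.004,-0.004,0.061],"spin":0,"hand":0}]' 15
python3 -m inch '[{"travel":[0,0,0],"spin":0,"hand":1},{"travel":[0,0,0],"spin":0,"hand":1},{"travel":[0,0,0],"spin":0,"hand":1},{"travel":[0,0,0],"spin":0,"hand":1},{"travel":[0,0,0],"spin":0,"hand":1}]' 15
```

```text
t: 3.25
ee_pos: [644.1, 229.7, 5.2]
orientation: [0.125, 0.992, 0.0, 0.0]
wrist_force: [-0.2, 0.6, 0.4]
finger_gap: 94.3
t: 3.75
ee_pos: [643.8, 229.5, 4.7]
orientation: [0.126, 0.992, 0.0, 0.0]
wrist_force: [-0.6, 0.6, 3.0]
finger_gap: 59.7
```

```bash
python3 -m inch '[{"travel":[0,0,-0.05],"spin":0,"hand":1},{"travel":[0,0,-0.1],"spin":0,"hand":1},{"travel":[-0.005,-0.05,-0.1],"spin":-0.12,"hand":1},{"travel":[-0.01,-0.1,-0.1],"spin":-0.24,"hand":1},{"travel":[-0.015,-0.15,-0.1],"spin":-0.36,"hand":1}]'
python3 -m inch '[{"travel":[0,0,0],"spin":0,"hand":1},{"travel":[0,0,0],"spin":0,"hand":1},{"travel":[0,0,0],"spin":0,"hand":1}]'
python3 - <<'E'
from h import *
s=env.sense(); C=cam('wrist',s);print(s['ee_pos'],s['orientation'])
im=grab('wrist','w4')
find(im,lambda h,s,v:(s<40)&(v>110),(0,120,240,360),C,18,'plate')
print(rows(s,603.3-s['ee_pos'][0],-34.-s['ee_pos'][1],3-s['ee_pos'][2]))
E
```

```text
t: 4.25
ee_pos: [620.5, 79.7, 104.9]
orientation: [-0.057, 0.998, -0.0, 0.0]
wrist_force: [0.8, -1.2, -0.8]
finger_gap: 59.6
t: 4.55
ee_pos: [621.0, 82.5, 104.5]
orientation: [-0.054, 0.999, 0.0, 0.0]
wrist_force: [-0.8, -0.5, -0.4]
finger_gap: 59.5
[621.04322442  82.48083684 104.47159776] [-5.41841600e-02  9.98530926e-01  2.56759266e-04  2.83682356e-05]
plate px [150.8 202.6] area 15959 ellipse ctr [604.7 -37.1] axes [ 98.5 100.2]
[ 0.0302519  -0.1139286   0.10141099]
```

View pics/w4.png

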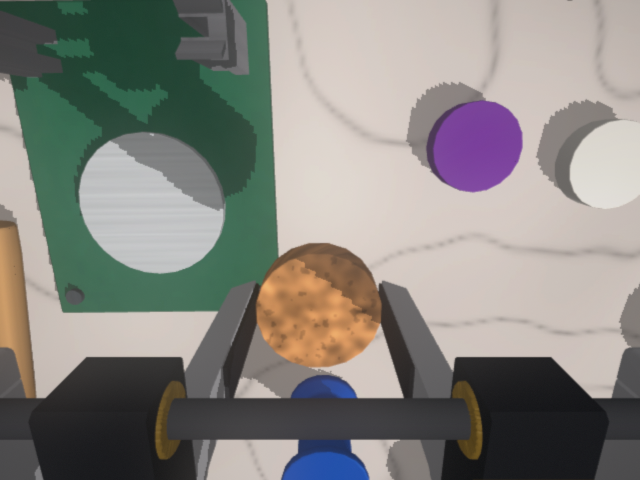

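```bash
python3 - <<'E'
from h import *
im=cv2.imread('pics/w4.png'); s=env.sense(); C=cam('wrist',s);print(s['ee_pos'])
find(im,lambda h,s,v:(s>100)&(h<20)&(v>60),(252,235,385,375),C,117.6,'cork top')
m,ct=find(im,lambda h,s,v:(s<40)&(v>70),(60,120,240,290),C,18,'plate')
E
python3 -m inch '[{"travel":[0.027,-0.05,0],"spin":0,"hand":1},{"travel":[0.027,-0.1,0],"spin":0,"hand":1},{"travel":[0.027,-0.116,0.025],"spin":0,"hand":1},{"travel":[0.027,-0.116,0.045],"spin":0,"hand":1},{"travel":[0.027,-0.116,0.045],"spin":0,"hand":1}]'
python3 -m inch '[{"travel":[0,0,0],"spin":0,"hand":1},{"travel":[0,0,0],"spin":0,"hand":1},{"travel":[0,0,0],"spin":0,"hand":1}]'
python3 - <<'E'
from h import *
s=env.sense(); C=cam('wrist',s);print(s['ee_pos'],s['orientation'])
im=grab('wrist','w5')
grab('top','top2');grab('side','side2')
E
```

```text
[621.00407822  82.80207026 104.37912965]
cork top px [317.4 307.1] area 11784 ellipse ctr [620.6  81. ] axes [58.5 62.7]
plate px [151.5 201.9] area 16245 ellipse ctr [604.2 -36.4] axes [ 99.1 101.1]
t: 5.1
ee_pos: [605.4, -36.3, 57.1]
orientation: [-0.054, 0.999, 0.0, -0.002]
wrist_force: [0.3, -0.5, -1.1]
finger_gap: 59.4
t: 5.4
ee_pos: [607.3, -36.2, 60.5]
orientation: [-0.055, 0.999, 0.0, 0.001]
wrist_force: [-0.0, -0.1, -0.5]
finger_gap: 59.9
[607.31100828 -36.19208449  60.50264354] [-5.47000405e-02  9.98502554e-01  1.10018551e-05  7.45386413e-04]
```

View pics/w5.png

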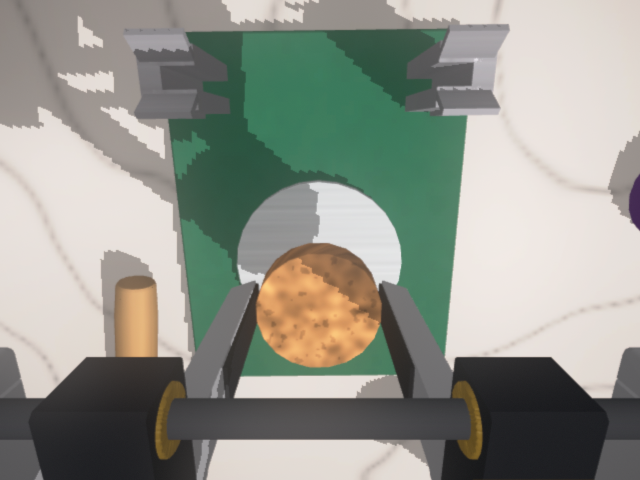

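View pics/side2.png

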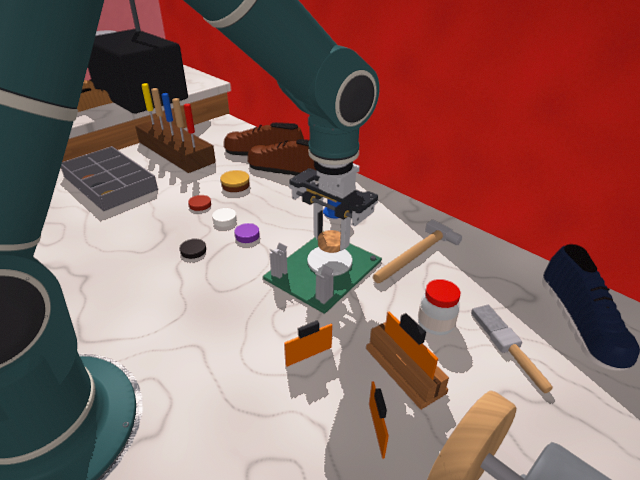

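```bash
cat >> h.py <<'E'
from scipy.optimize import least_squares
def circ(P,r,loss='soft_l1'):
    f=least_squares(lambda p:np.hypot(P[:,0]-p[0],P[:,1]-p[1])-r,P.mean(0),loss=loss); return f.x,np.sqrt(np.median(f.fun**2))
E
python3 - <<'E'
from h import *
im=cv2.imread('pics/w5.png'); s=env.sense(); C=cam('wrist',s);print(s['ee_pos'])
m,ct=find(im,lambda h,s,v:(s<45)&(v>70),(225,170,415,300),C,18,'plate')
h=cv2.convexHull(ct).reshape(-1,2); h=ct[ct[:,1]<270]
print(len(h),circ(ray(C,h,18)[:,:2],50))
m,ct=find(im,lambda h,s,v:(s>100)&(h<20)&(v>60),(252,235,385,375),C,s['ee_pos'][2]+13.3,'cork')
h=ct[(ct[:,1]>300)]
print(circ(ray(C,h,s['ee_pos'][2]+13.3)[:,:2],30))
# tray corners
g=cv2.imread('pics/top2.png'); C=cam('top')
E
```

```text
[606.94553455 -36.74739744  60.0530051 ]
plate px [318.9 233.4] area 11496 ellipse ctr [623.7 -35.6] axes [110.7 140.7]
355 (array([605.0655088 , -38.27300241]), np.float64(0.813563342700867))
cork px [317.7 306.6] area 11966 ellipse ctr [606.3 -38.5] axes [58.7 63. ]
(array([607.19530183, -38.26581242]), np.float64(0.2671260840318529))
```

```bash
python3 -m inch '[{"travel":[0.0023,0,0.015],"spin":0,"hand":1},{"travel":[0.0023,0,0.028],"spin":0,"hand":1},{"travel":[0.0023,0,0.036],"spin":0,"hand":1},{"travel":[0.0023,0,0.036],"spin":0,"hand":1},{"travel":[0.0023,0,0.036],"spin":0,"hand":1}]'
python3 -m inch '[{"travel":[0,0,0],"spin":0,"hand":1},{"travel":[0,0,0],"spin":0,"hand":1}]'
```

```text
t: 6.05
ee_pos: [604.4, -37.4, 23.5]
orientation: [-0.054, 0.999, -0.0, -0.0]
wrist_force: [0.7, 1.1, 0.4]
finger_gap: 59.8
t: 6.25
ee_pos: [604.6, -37.3, 23.9]
orientation: [-0.054, 0.999, -0.0, 0.0]
wrist_force: [0.0, 1.2, 0.6]
finger_gap: 59.8
```

```bash
python3 -m inch '[{"travel":[0,0,0.001],"spin":0,"hand":1},{"travel":[0,0,0.001],"spin":0,"hand":1},{"travel":[0,0,0.001],"spin":0,"hand":0},{"travel":[0,0,0.001],"spin":0,"hand":0},{"travel":[0,0,0.001],"spin":0,"hand":0}]'
python3 -m inch '[{"travel":[0,0,0],"spin":0,"hand":0},{"travel":[0,0,0],"spin":0,"hand":0},{"travel":[0,0,-0.04],"spin":0,"hand":0},{"travel":[0,0,-0.08],"spin":0,"hand":0},{"travel":[0.0,0,-0.12],"spin":0,"hand":0}]'
python3 -m inch '[{"travel":[-0.03,0,0],"spin":0,"hand":0},{"travel":[-0.03,0,0],"spin":0,"hand":0},{"travel":[-0.03,0,0],"spin":0,"hand":0},{"travel":[-0.03,0,0],"spin":0,"hand":0}]'
python3 - <<'E'
from h import *
s=env.sense(); C=cam('wrist',s);print(s['ee_pos'],s['orientation'])
im=grab('wrist','w6')
E
```

```text
t: 6.75
ee_pos: [604.4, -37.3, 22.5]
orientation: [-0.054, 0.999, -0.0, 0.0]
wrist_force: [1.5, 0.6, -0.3]
finger_gap: 80.1
t: 7.25
ee_pos: [604.1, -37.4, 143.9]
orientation: [-0.054, 0.999, -0.0, -0.0]
wrist_force: [0.1, 0.1, 0.1]
finger_gap: 94.0
t: 7.65
ee_pos: [633.4, -34.3, 141.9]
orientation: [-0.054, 0.999, -0.0, -0.001]
wrist_force: [-0.1, 0.7, -0.7]
finger_gap: 93.8
[633.42759454 -34.26008156 141.87546134] [-5.39577541e-02  9.98543015e-01 -5.68978164e-05 -6.35915915e-04]
```

View pics/w6.png

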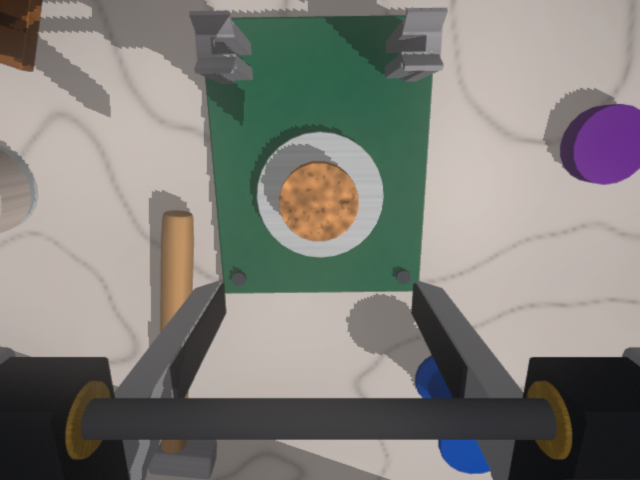

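```bash
python3 - <<'E'
from h import *
im=cv2.imread('pics/w6.png'); s=env.sense(); C=cam('wrist',s);print(s['ee_pos'])
m,ct=find(im,lambda h,s,v:((s<50)&(v>60))|((s>100)&(h<20)),(248,125,392,262),C,18,'plate'); print(circ(ray(C,ct,18)[:,:2],50))
m,ct=find(im,lambda h,s,v:(s>90)&(h<20),(270,150,370,250),C,36,'cork'); print(circ(ray(C,ct,36)[:,:2],30))
m,ct=find(im,lambda h,s,v:(h>60)&(h<95)&(s>80),(190,0,450,300),C,10,'tray'); b=cv2.boxPoints(cv2.minAreaRect(ct)); print(b,ray(C,b,10))
E
```

```text
[633.46402688 -34.25190729 141.98111602]
plate px [319.6 193.9] area 12427 ellipse ctr [604.7 -38. ] axes [99.5 99.8]
(array([604.70972963, -38.00126878]), np.float64(0.4551693340133198))
cork px [318.3 201.1] area 4909 ellipse ctr [605.6 -38.9] axes [58.2 59.3]
(array([605.50341577, -38.85857436]), np.float64(0.8302656721020263))
tray px [320.1 148.3] area 38711 ellipse ctr [594.9 -37. ] axes [200.8 249.8]
[[209.  17.]
 [430.  17.]
 [430. 291.]
 [209. 291.]] [[ 485.99250994 -129.95272329   10.        ]
 [ 469.28682803   26.38223778   10.        ]
 [ 677.64261179   66.03526883   10.        ]
 [ 698.11007025 -124.21207224   10.        ]]
```

```bash
python3 -m inch '[{"travel":[0.192,0.278,0],"spin":0,"hand":0},{"travel":[0.192,0.278,0],"spin":0,"hand":0},{"travel":[0.192,0.278,0],"spin":0,"hand":0},{"travel":[0.192,0.278,0],"spin":0,"hand":0},{"travel":[0.192,0.278,0],"spin":0,"hand":0}]'
```

```text
t: 8.2
ee_pos: [468.8, 156.0, 142.4]
orientation: [-0.054, 0.999, -0.0, -0.0]
wrist_force: [1.5, 0.1, -0.3]
finger_gap: 93.9
```

```bash
python3 -m inch '[{"travel":[0.049,0.071,0],"spin":0,"hand":0},{"travel":[0.049,0.071,0],"spin":0,"hand":0},{"travel":[0.049,0.071,0.03],"spin":0,"hand":0},{"travel":[0.049,0.071,0.05],"spin":0,"hand":0},{"travel":[0.049,0.071,0.05],"spin":0,"hand":0}]'
python3 -m inch '[{"travel":[0,0,0],"spin":0,"hand":0},{"travel":[0,0,0],"spin":0,"hand":0},{"travel":[0,0,0],"spin":0,"hand":0}]'
python3 - <<'E'
from h import *
s=env.sense(); C=cam('wrist',s);print(s['ee_pos'],s['orientation'])
im=grab('wrist','w7')
m,ct=find(im,lambda h,s,v:(v<50),(230,180,410,340),C,14,'rubber'); print(circ(ray(C,ct,14)[:,:2],30))
E
```

```text
t: 8.7
ee_pos: [412.7, 219.5, 90.5]
orientation: [-0.054, 0.999, -0.001, -0.002]
wrist_force: [-1.1, -0.3, 0.7]
finger_gap: 93.7
t: 9.0
ee_pos: [414.9, 220.5, 93.4]
orientation: [-0.054, 0.999, 0.0, 0.001]
wrist_force: [-0.1, 0.0, 0.4]
finger_gap: 93.8
[414.91530404 220.46588239  93.38106338] [-5.38534144e-02  9.98548592e-01  3.01732294e-04  6.54921351e-04]
rubber px [319.9 247.3] area 2503 ellipse ctr [414.3 219.6] axes [41.1 43.3]
(array([405.78729462, 228.8984168 ]), np.float64(5.541705828669052))
```

View pics/w7.png

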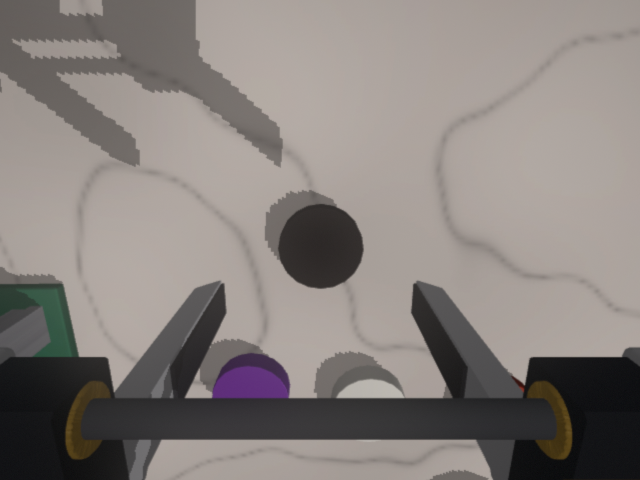

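```bash
python3 - <<'E'
from h import *
im=cv2.imread('pics/w7.png'); s=env.sense(); C=cam('wrist',s);print(s['ee_pos'])
m,ct=find(im,lambda h,s,v:(v<75),(230,180,410,340),C,14,'rubber'); print(circ(ray(C,ct,14)[:,:2],30))
E
```

```text
[414.81264597 220.45089447  93.2408682 ]
rubber px [320.2 245.7] area 5496 ellipse ctr [413.2 220. ] axes [58.  60.7]
(array([413.1418622 , 220.02016371]), np.float64(0.5047249425030351))
```

```bash
python3 -m inch '[{"travel":[0.0022,0.0009,0.04],"spin":0,"hand":0},{"travel":[0.0022,0.0009,0.07],"spin":0,"hand":0},{"travel":[0.0022,0.0009,0.089],"spin":0,"hand":0},{"travel":[0.0022,0.0009,0.089],"spin":0,"hand":0},{"travel":[0.0022,0.0009,0.089],"spin":0,"hand":0}]' 15
python3 -m inch '[{"travel":[0,0,0],"spin":0,"hand":1},{"travel":[0,0,0],"spin":0,"hand":1},{"travel":[0,0,0],"spin":0,"hand":1},{"travel":[0,0,0],"spin":0,"hand":1},{"travel":[0,0,0],"spin":0,"hand":1}]' 15
python3 -m inch '[{"travel":[0,0,-0.05],"spin":0,"hand":1},{"travel":[0,0,-0.1],"spin":0,"hand":1},{"travel":[0,0,-0.15],"spin":0,"hand":1},{"travel":[0,0,-0.15],"spin":0,"hand":1},{"travel":[0,0,-0.15],"spin":0,"hand":1}]' 15
```

```text
t: 9.55
ee_pos: [412.3, 221.1, 4.0]
orientation: [-0.054, 0.999, -0.0, 0.0]
wrist_force: [-0.1, 0.1, 0.2]
finger_gap: 94.0
t: 10.05
ee_pos: [412.2, 221.1, 3.7]
orientation: [-0.054, 0.999, 0.0, 0.0]
wrist_force: [-1.3, -0.6, 4.6]
finger_gap: 59.9
t: 10.55
ee_pos: [412.4, 221.3, 154.4]
orientation: [-0.054, 0.999, 0.001, 0.001]
wrist_force: [-0.5, -0.6, -1.4]
finger_gap: 59.9
```

```bash
python3 -m inch '[{"travel":[-0.163,-0.277,0],"spin":0,"hand":1},{"travel":[-0.163,-0.277,0],"spin":0,"hand":1},{"travel":[-0.163,-0.277,0],"spin":0,"hand":1},{"travel":[-0.163,-0.277,0],"spin":0,"hand":1},{"travel":[-0.163,-0.277,0],"spin":0,"hand":1}]'
```

```text
t: 11.05
ee_pos: [561.5, 18.6, 151.8]
orientation: [-0.054, 0.999, -0.0, -0.001]
wrist_force: [1.3, 1.5, 0.3]
finger_gap: 59.5
```

```bash
python3 -m inch '[{"travel":[-0.036,-0.06,0],"spin":0,"hand":1},{"travel":[-0.036,-0.06,0],"spin":0,"hand":1},{"travel":[-0.036,-0.06,0.03],"spin":0,"hand":1},{"travel":[-0.036,-0.06,0.06],"spin":0,"hand":1},{"travel":[-0.036,-0.06,0.07],"spin":0,"hand":1}]'
python3 -m inch '[{"travel":[0,0,0],"spin":0,"hand":1},{"travel":[0,0,0],"spin":0,"hand":1},{"travel":[0,0,0],"spin":0,"hand":1},{"travel":[0,0,0],"spin":0,"hand":1}]'
python3 - <<'E'
from h import *
s=env.sense(); C=cam('wrist',s);print(s['ee_pos'],s['orientation'])
im=grab('wrist','w8')
z=s['ee_pos'][2]+10.3
m,ct=find(im,lambda h,s,v:(v<75),(256,225,384,385),C,z,'rubber'); print(circ(ray(C,ct[ct[:,1]>290],z)[:,:2],30))
E
```

```text
t: 11.55
ee_pos: [601.2, -35.4, 79.1]
orientation: [-0.054, 0.999, -0.0, -0.003]
wrist_force: [-0.9, 0.8, -0.6]
finger_gap: 59.5
t: 11.95
ee_pos: [604.2, -35.2, 84.6]
orientation: [-0.054, 0.999, -0.0, 0.001]
wrist_force: [-0.1, -0.2, -0.7]
finger_gap: 59.7
[604.19230042 -35.15348822  84.56998222] [-5.41658440e-02  9.98531637e-01 -5.83065584e-05  7.92615773e-04]
rubber px [318.8 305.5] area 11623 ellipse ctr [604.7 -36.2] axes [61.  61.2]
(array([604.88482849, -36.32310009]), np.float64(0.31405920136298693))
```

View pics/w8.png

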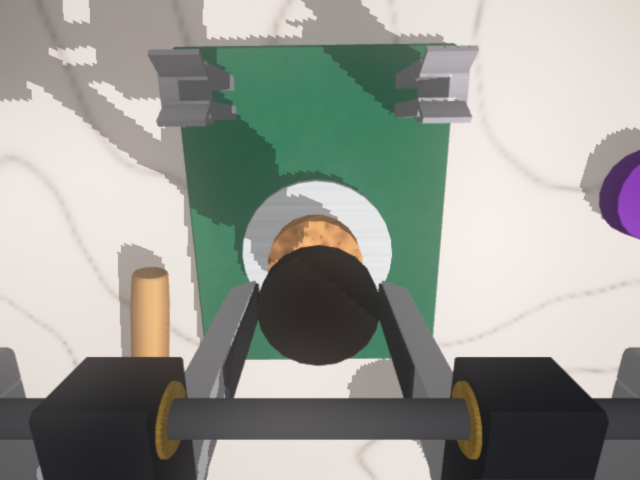

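```bash
python3 -m inch '[{"travel":[0,-0.002,0.02],"spin":0,"hand":1},{"travel":[0,-0.002,0.034],"spin":0,"hand":1},{"travel":[0,-0.002,0.042],"spin":0,"hand":1},{"travel":[0,-0.002,0.042],"spin":0,"hand":1},{"travel":[0,-0.002,0.042],"spin":0,"hand":1}]'
python3 -m inch '[{"travel":[0,0,0],"spin":0,"hand":1},{"travel":[0,0,0],"spin":0,"hand":1}]'
```

```text
t: 12.5
ee_pos: [604.0, -37.2, 41.8]
orientation: [-0.054, 0.999, -0.0, 0.0]
wrist_force: [-0.0, -0.2, -0.4]
finger_gap: 59.5
t: 12.7
ee_pos: [604.2, -37.2, 42.1]
orientation: [-0.054, 0.999, -0.0, 0.0]
wrist_force: [-0.5, 0.2, -0.9]
finger_gap: 59.5
```

```bash
python3 -m inch '[{"travel":[0,0,0.002],"spin":0,"hand":1},{"travel":[0,0,0.002],"spin":0,"hand":1},{"travel":[0,0,0.002],"spin":0,"hand":1},{"travel":[0,0,0.002],"spin":0,"hand":0},{"travel":[0,0,0.002],"spin":0,"hand":0}]'
python3 -m inch '[{"travel":[0,0,0],"spin":0,"hand":0},{"travel":[0,0,0],"spin":0,"hand":0},{"travel":[0,0,0],"spin":0,"hand":0},{"travel":[0,0,-0.03],"spin":0,"hand":0},{"travel":[0,0,-0.07],"spin":0,"hand":0}]'
python3 -m inch '[{"travel":[-0.03,0,-0.05],"spin":0,"hand":0},{"travel":[-0.03,0,-0.05],"spin":0,"hand":0},{"travel":[-0.03,0,-0.05],"spin":0,"hand":0},{"travel":[-0.03,0,-0.05],"spin":0,"hand":0},{"travel":[-0.03,0,-0.05],"spin":0,"hand":0}]'
python3 - <<'E'
from h import *
s=env.sense(); C=cam('wrist',s);print(s['ee_pos'],s['orientation'])
im=grab('wrist','w9')
m,ct=find(im,lambda h,s,v:((s<50)&(v>60))|((s>100)&(h<20))|(v<75),(248,125,392,262),C,18,'plate'); print(circ(ray(C,ct,18)[:,:2],50))
m,ct=find(im,lambda h,s,v:(v<75),(270,150,370,260),C,50,'rubber'); print(circ(ray(C,ct,50)[:,:2],30))
E
```

```text
t: 13.2
ee_pos: [603.9, -37.2, 39.5]
orientation: [-0.054, 0.999, -0.0, 0.0]
wrist_force: [-0.1, -1.4, -0.2]
finger_gap: 72.5
t: 13.7
ee_pos: [602.6, -37.2, 108.7]
orientation: [-0.054, 0.999, -0.0, -0.002]
wrist_force: [0.4, -0.9, 0.7]
finger_gap: 93.9
t: 14.2
ee_pos: [632.5, -34.1, 157.9]
orientation: [-0.054, 0.999, 0.0, -0.001]
wrist_force: [0.6, 0.4, 0.6]
finger_gap: 93.9
[632.46734597 -34.11842255 157.86785977] [-5.39647249e-02  9.98542011e-01  9.64549130e-06 -1.28845893e-03]
plate px [315.6 187.9] area 12349 ellipse ctr [599.6 -43.6] axes [ 98.7 118. ]
(array([603.27881198, -39.05655529]), np.float64(1.1899338837320386))
rubber px [318.  202.5] area 4793 ellipse ctr [605.8 -38.8] axes [57.9 59.3]
(array([605.82848352, -38.81098615]), np.float64(0.9448313491823485))
```

View pics/w9.png

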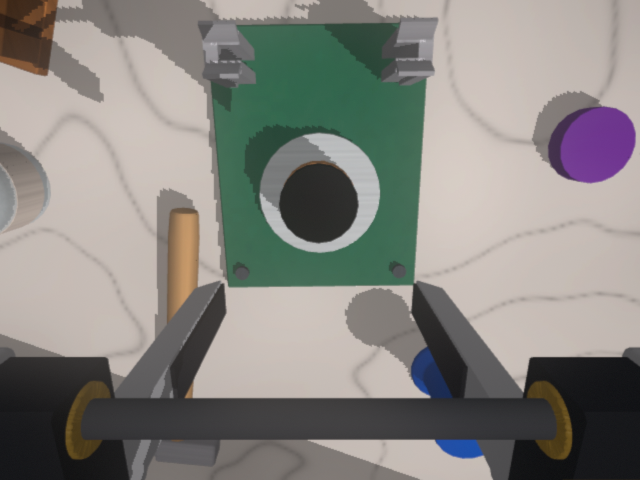

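```bash
python3 - <<'E'
from h import *
C=cam('top'); f=lambda x,y:(420+x/5,260+y/5)
h=ray(C,[f(255,160),f(400,193),f(326,178)],120); print(h)
e=ray(C,[f(125,135),f(465,215)],94); d=e[1]-e[0]; print(e,e.mean(0),np.hypot(*d[:2]),np.degrees(np.arctan2(d[1],d[0])))
# tray edges w9
s=env.sense(); C=cam('wrist',s); print(s['ee_pos'])
p=ray(C,[(228,287),(413,285),(205,24),(437,20)],10);print(p); 
s=env.sense(); print(rows(s,480-s['ee_pos'][0],-330-s['ee_pos'][1],0))
E
```

```text
[[ 492.97423194 -299.84064478  120.        ]
 [ 482.41650348 -352.75810565  120.        ]
 [ 487.12826784 -325.77115799  120.        ]]
[[ 501.13783493 -258.97070298   94.        ]
 [ 474.64172801 -386.88171507   94.        ]] [ 487.88978147 -322.92620903   94.        ] 130.62645481351524 -101.70301075038435
[632.65177811 -34.06969518 158.05398145]
[[ 698.9079913  -111.08280508   10.        ]
 [ 679.01227252   55.51217146   10.        ]
 [ 486.63378507 -137.12318484   10.        ]
 [ 465.42175542   35.85983667   10.        ]]
[ 0.18368352 -0.27773643  0.00039237]
```

```bash
python3 -c "
from h import *
print(env.sense()['joint_positions'].round(2))"
python3 -m inch '[{"travel":[0.02,-0.03,-0.045],"spin":-0.15,"hand":0},{"travel":[0.06,-0.06,-0.05],"spin":-0.3,"hand":0},{"travel":[0.08,-0.1,-0.05],"spin":-0.45,"hand":0},{"travel":[0.1,-0.14,-0.05],"spin":-0.6,"hand":0},{"travel":[0.12,-0.18,-0.05],"spin":-0.75,"hand":0}]'
python3 -c "
from h import *
s=env.sense();print(s['joint_positions'].round(2)); print(rows(s,488-s['ee_pos'][0],-324-s['ee_pos'][1],200-s['ee_pos'][2]))
y=R.from_quat(s['orientation']).as_matrix()[:,1]; print(np.arctan2(y[1],y[0]))"
```

```text
[-0.14  0.48  0.19  1.64 -0.1   1.03  1.77]
t: 14.75
ee_pos: [534.1, -223.1, 209.1]
orientation: [-0.401, 0.916, 0.0, -0.0]
wrist_force: [0.1, 0.2, 0.2]
finger_gap: 94.0
[ 0.23  0.33  0.14  1.73 -0.05  1.08  2.78]
[ 0.10548266 -0.03452852  0.00906252]
2.396502004217546
```

```bash
python3 -m inch '[{"travel":[0.03,-0.01,0],"spin":0.15,"hand":0},{"travel":[0.06,-0.02,0],"spin":0.3,"hand":0},{"travel":[0.1055,-0.0345,0.009],"spin":0.45,"hand":0},{"travel":[0.1055,-0.0345,0.009],"spin":0.6,"hand":0},{"travel":[0.1055,-0.0345,0.009],"spin":0.75,"hand":0}]'
python3 -m inch '[{"travel":[0,0,0],"spin":0.15,"hand":0},{"travel":[0,0,0],"spin":0.3,"hand":0},{"travel":[0,0,0],"spin":0.45,"hand":0},{"travel":[0,0,0],"spin":0.6,"hand":0},{"travel":[0,0,0],"spin":0.75,"hand":0}]'
python3 -m inch '[{"travel":[0,0,0],"spin":0.15,"hand":0},{"travel":[0,0,0],"spin":0.3,"hand":0},{"travel":[0,0,0],"spin":0.45,"hand":0},{"travel":[0,0,0],"spin":0.6,"hand":0},{"travel":[0,0,0],"spin":0.75,"hand":0}]'
python3 -c "
from h import *
s=env.sense();print(s['joint_positions'].round(2)); print(rows(s,488-s['ee_pos'][0],-324-s['ee_pos'][1],200-s['ee_pos'][2]))
y=R.from_quat(s['orientation']).as_matrix()[:,1]; print(np.arctan2(y[1],y[0]))"
```

```text
t: 15.25
ee_pos: [487.3, -323.5, 199.5]
orientation: [-0.03, 1.0, 0.0, -0.001]
wrist_force: [-0.3, 0.8, -0.5]
finger_gap: 94.5
t: 15.75
ee_pos: [488.3, -322.1, 199.7]
orientation: [0.337, 0.942, -0.0, -0.001]
wrist_force: [0.9, -0.2, -0.3]
finger_gap: 93.6
t: 16.25
ee_pos: [488.3, -322.2, 199.7]
orientation: [0.658, 0.753, -0.0, -0.001]
wrist_force: [-0.5, 0.5, 0.1]
finger_gap: 93.9
[ 0.05  0.4   0.62  1.74 -0.26  1.08  0.89]
[-0.00177714 -0.00054127 -0.00027694]
0.13433459402264292
```

```bash
python3 -m inch '[{"travel":[-0.0018,-0.0005,0],"spin":0.15,"hand":0},{"travel":[-0.0018,-0.0005,0],"spin":0.3,"hand":0},{"travel":[-0.0018,-0.0005,0],"spin":0.338,"hand":0},{"travel":[-0.0018,-0.0005,0],"spin":0.338,"hand":0},{"travel":[-0.0018,-0.0005,0],"spin":0.338,"hand":0}]'
python3 - <<'E'
from h import *
s=env.sense(); C=cam('wrist',s);print(s['ee_pos'],s['orientation'],s['joint_positions'].round(2))
im=grab('wrist','w10')
E
```

```text
t: 16.75
ee_pos: [488.3, -324.0, 200.0]
orientation: [0.773, 0.635, -0.0, -0.0]
wrist_force: [0.1, 0.2, -0.1]
finger_gap: 93.9
[ 488.28629234 -324.02215228  200.01944534] [ 7.72770033e-01  6.34685999e-01 -2.22748794e-04 -3.29105238e-04] [ 0.    0.42  0.69  1.74 -0.3   1.09  0.6 ]
```

View pics/w10.png

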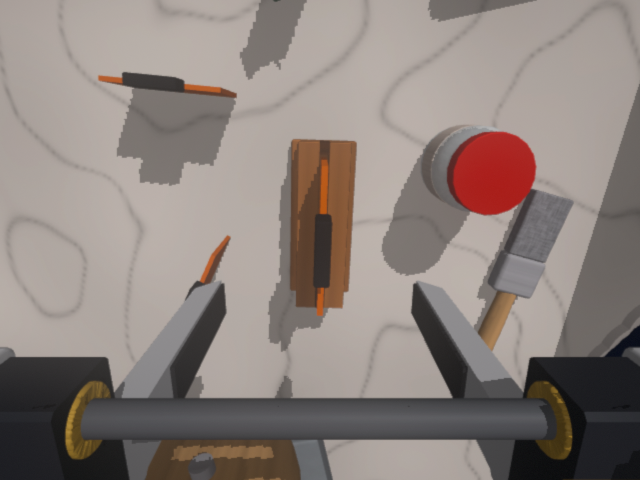

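```bash
python3 - <<'E'
from h import *
im=cv2.imread('pics/w10.png'); s=env.sense(); C=cam('wrist',s)
m,ct=find(im,lambda h,s,v:(v<62),(305,205,340,295),C,120,'handle'); r=cv2.minAreaRect(ct); print(r); b=cv2.boxPoints(r); P=ray(C,b,120); print(P,P.mean(0))
Rt=R.from_quat(s['orientation']).as_matrix(); print('tool',(P.mean(0)-s['ee_pos'])@Rt)
m2,ct2=find(im,lambda h,s,v:(h<14)&(s>200)&(v>100),(305,140,340,330),C,94,'orange')
ys,xs=np.where(cv2.cvtColor(im,cv2.COLOR_BGR2HSV)[...,1]*1>205); k=(xs>305)&(xs<340)&(ys>155)&(ys<320); print(ys[k].min(),ys[k].max())
cv2.imwrite('pics/c10.png',cv2.resize(im[135:320,270:380],None,fx=3,fy=3,interpolation=0))
E
```

```text
handle px [321.8 250.2] area 1120 ellipse ctr [ 490.6 -328.2] axes [12.  71.5]
((321.8935852050781, 250.51193237304688), (15.81092357635498, 71.3611831665039), 1.7357046604156494)
[[ 479.36991426 -351.96942237  120.        ]
 [ 491.29875739 -300.79066482  120.        ]
 [ 501.78255674 -303.22016805  120.        ]
 [ 490.44812606 -354.5539805   120.        ]] [ 490.72483861 -327.63355894  120.        ]
tool [-3.02729796  3.05348002 80.15898912]
orange px [323.7 189.3] area 318 ellipse ctr [ 499.5 -290.5] axes [ 5.3 43.5]
166 313
```

View pics/c10.png

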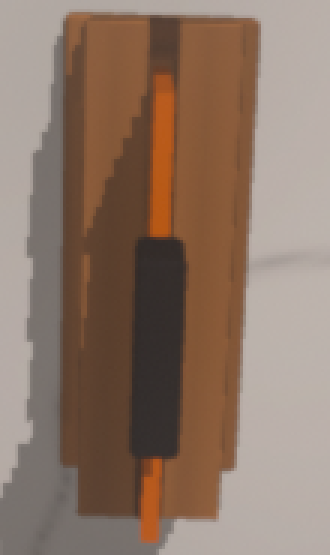

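```bash
python3 - <<'E'
from h import *
s=env.sense(); C=cam('wrist',s); Rt=R.from_quat(s['orientation']).as_matrix()
for z,a,b in((94,(324,160),(319.8,315)),(120,(324.3,216),(321.3,286))):
    P=ray(C,[a,b],z); print(P.mean(0),np.hypot(*(P[1]-P[0])[:2]),((P-s['ee_pos'])@Rt), 'mid',((P.mean(0)-s['ee_pos'])@Rt)); d=P[0]-P[1]; print(np.arctan2(d[1],d[0])-np.pi/2)
E
```

```text
[ 490.63931541 -328.70713785   94.        ] 123.53209085196349 [[ 57.64770436   4.71281993 106.16420476]
 [-65.84694761   1.67172021 106.15341752]] mid [ -4.09962162   3.19227007 106.15881114]
-0.2203645525597251
[ 491.27461949 -328.08286194  120.        ] 51.63687379453935 [[ 22.43807252   4.67758775  80.16068155]
 [-29.16025291   2.68271153  80.15656087]] mid [-3.3610902   3.68014964 80.15862121]
-0.23438657590830791
```

```bash
python3 -m inch '[{"travel":[-0.0025,0.005,0.03],"spin":0.02,"hand":0},{"travel":[-0.0025,0.005,0.06],"spin":0.02,"hand":0},{"travel":[-0.0025,0.005,0.06],"spin":0.02,"hand":0},{"travel":[-0.0025,0.005,0.06],"spin":0.02,"hand":0},{"travel":[-0.0025,0.005,0.06],"spin":0.02,"hand":0}]'
python3 - <<'E'
from h import *
s=env.sense(); C=cam('wrist',s);print(s['ee_pos'],s['orientation'])
im=grab('wrist','w11');Rt=R.from_quat(s['orientation']).as_matrix()
m,ct=find(im,lambda h,s,v:(v<62),(290,220,350,350),C,120,'handle'); r=cv2.minAreaRect(ct); print(r); b=cv2.boxPoints(r); P=ray(C,b,120); print(P.mean(0),(P-s['ee_pos'])@Rt)
E
```

```text
t: 17.3
ee_pos: [493.5, -328.2, 142.1]
orientation: [0.78, 0.626, 0.0, 0.001]
wrist_force: [-0.9, 0.2, -0.1]
finger_gap: 94.2
[ 493.50093983 -328.2166178   142.06118528] [7.79534669e-01 6.26358400e-01 3.45206307e-04 8.57582850e-04]
handle px [312.2 275.7] area 1805 ellipse ctr [ 491.  -326.8] axes [12.8 69.9]
((311.9999694824219, 276.5), (90.99998474121094, 19.999996185302734), 90.0)
[ 490.90478218 -326.92084804  120.        ] [[ 27.81363548  -8.03340254  22.03209691]
 [ 27.79725368   2.64839896  22.05100693]
 [-26.37945985   2.72793459  22.08019228]
 [-26.35898429  -8.75620941  22.05986034]]
```

View pics/w11.png

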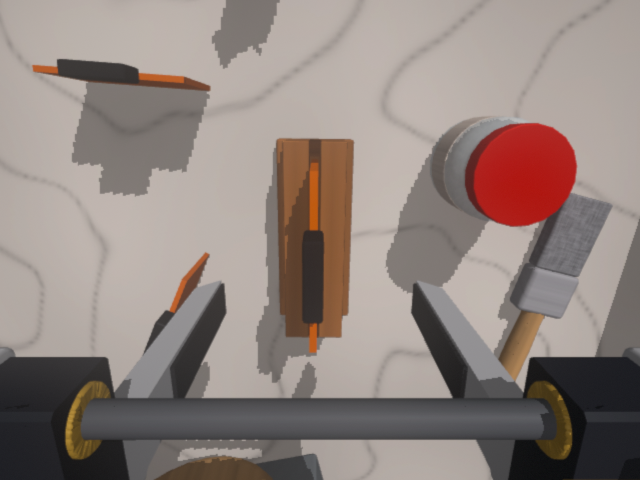

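```bash
python3 -m inch '[{"travel":[0.001,-0.0014,0.03],"spin":0,"hand":0},{"travel":[0.001,-0.0014,0.054],"spin":0,"hand":0},{"travel":[0.001,-0.0014,0.054],"spin":0,"hand":0},{"travel":[0.001,-0.0014,0.054],"spin":0,"hand":0},{"travel":[0.001,-0.0014,0.054],"spin":0,"hand":0}]' 20
python3 -m inch '[{"travel":[0,0,0],"spin":0,"hand":1},{"travel":[0,0,0],"spin":0,"hand":1},{"travel":[0,0,0],"spin":0,"hand":1},{"travel":[0,0,0],"spin":0,"hand":1},{"travel":[0,0,0],"spin":0,"hand":1}]' 20
python3 -m inch '[{"travel":[0,0,0],"spin":0,"hand":1},{"travel":[0,0,0],"spin":0,"hand":1},{"travel":[0,0,0],"spin":0,"hand":1}]' 20
```

```text
t: 17.85
ee_pos: [492.6, -327.0, 88.2]
orientation: [0.78, 0.626, 0.0, 0.001]
wrist_force: [-0.2, 1.1, -0.4]
finger_gap: 93.8
t: 18.35
ee_pos: [491.9, -326.4, 86.6]
orientation: [0.78, 0.626, -0.0, 0.0]
wrist_force: [-0.4, 0.4, 0.9]
finger_gap: 56.9
t: 18.65
ee_pos: [491.9, -326.4, 86.5]
orientation: [0.78, 0.626, -0.0, 0.0]
wrist_force: [-0.1, -0.2, -0.6]
finger_gap: 33.4
```

```bash
python3 -m inch '[{"travel":[0,0,0],"spin":0,"hand":1},{"travel":[0,0,0],"spin":0,"hand":1},{"travel":[0,0,0],"spin":0,"hand":1},{"travel":[0,0,0],"spin":0,"hand":1},{"travel":[0,0,0],"spin":0,"hand":1}]' 30
python3 -c "
from h import *
grab('side','s3')"
```

```text
t: 19.15
ee_pos: [491.8, -326.4, 86.5]
orientation: [0.78, 0.626, -0.0, 0.0]
wrist_force: [-0.2, 0.9, 0.8]
finger_gap: 11.6
```

View pics/s3.png

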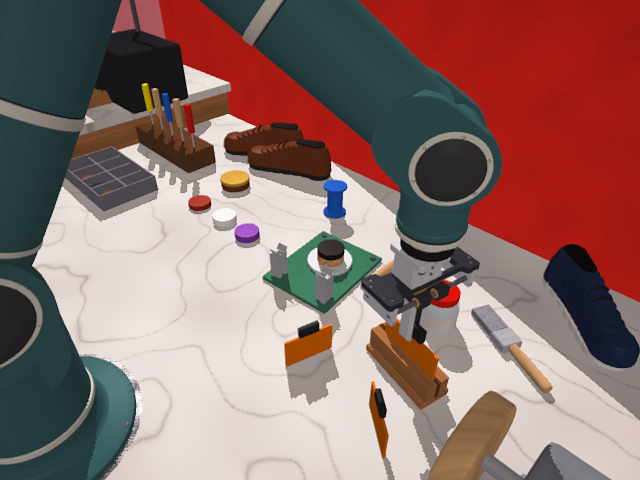

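```bash
python3 -m inch '[{"travel":[0,0,-0.02],"spin":0,"hand":1},{"travel":[0,0,-0.05],"spin":0,"hand":1},{"travel":[0,0,-0.08],"spin":0,"hand":1},{"travel":[0,0,-0.115],"spin":0,"hand":1},{"travel":[0,0,-0.115],"spin":0,"hand":1}]'
python3 - <<'E'
from h import *
a=cv2.imread('pics/w8.png')[35:135,140:490]; b=cv2.imread('pics/w9.png')[5:95,190:450]
cv2.imwrite('pics/c8.png',cv2.resize(a,None,fx=2.25,fy=2.25,interpolation=2)); cv2.imwrite('pics/c9.png',cv2.resize(b,None,fx=3,fy=3,interpolation=2))
E
```

```text
t: 19.7
ee_pos: [493.2, -327.6, 205.5]
orientation: [0.78, 0.626, 0.001, 0.003]
wrist_force: [0.6, -0.1, -1.8]
finger_gap: 11.5
```

View pics/c8.png

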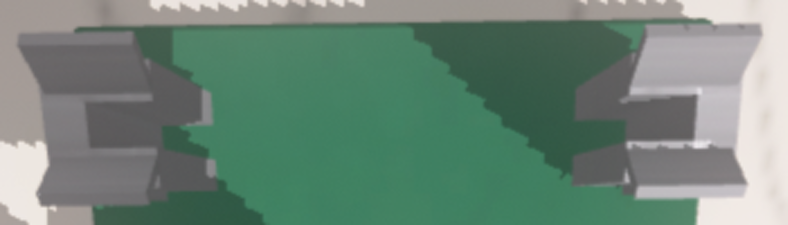

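View pics/c9.png

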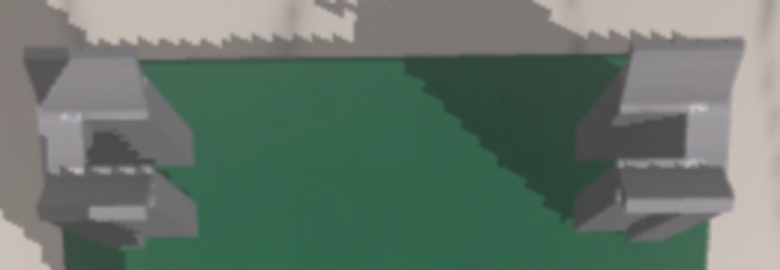

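```bash
python3 - <<'E'
from h import *
def go(pos,q,pts,sc,off):
    C=cam('wrist',dict(ee_pos=np.array(pos),orientation=np.array(q))); P=ray(C,np.array(pts)/sc+off,81); 
    c=P.mean(0); d=(P[2]+P[3]-P[0]-P[1])[:2]/2; print(P[:,:2].round(1).tolist(),c.round(1),'span',np.hypot(*d),'yaw',np.arctan2(d[1],d[0])-np.pi/2, 'gap',np.hypot(*(P[0]-P[1])[:2]),np.hypot(*(P[2]-P[3])[:2]))
q8=[-5.41658440e-02,9.98531637e-01,-5.83e-05,7.93e-04]; p8=[604.19230042,-35.15348822,84.56998222]
go(p8,q8,[(20,35),(38,205),(762,28),(747,197)],2.25,[140,35])
go(p8,q8,[(132,33),(152,203),(648,25),(630,198)],2.25,[140,35])
q9=[-5.396e-02,9.98542011e-01,9.6e-06,-1.288e-03]; p9=[632.467,-34.118,157.868]
go(p9,q9,[(25,48),(40,215),(743,40),(733,207)],3,[190,5])
E
```

```text
[[500.0, -118.2], [530.7, -115.2], [483.8, 21.0], [514.1, 24.9]] [507.1 -46.9  81. ] span 140.67347600391057 yaw 0.11672330533002495 gap 30.863647244607986 30.521160999482102
[[497.3, -97.2], [527.9, -92.6], [485.6, -0.5], [516.7, 1.9]] [506.9 -47.1  81. ] span 96.28843464546036 yaw 0.1190999033344673 gap 30.845515242926318 31.23908601814634
[[500.1, -118.5], [530.2, -114.9], [483.8, 20.9], [513.7, 24.7]] [506.9 -47.   81. ] span 140.43111146326967 yaw 0.11690077844984792 gap 30.294429007370383 30.17928183790568
```

```bash
python3 -m inch '[{"travel":[0.05,-0.009,0],"spin":-0.1,"hand":1},{"travel":[0.1,-0.018,0],"spin":-0.2,"hand":1},{"travel":[0.149,-0.027,0],"spin":-0.3,"hand":1},{"travel":[0.198,-0.036,0],"spin":-0.341,"hand":1},{"travel":[0.247,-0.045,0],"spin":-0.341,"hand":1}]'
python3 - <<'E'
from h import *
s=env.sense();print(rows(s,505.6-s['ee_pos'][0],-46.6-s['ee_pos'][1],175-s['ee_pos'][2]))
y=R.from_quat(s['orientation']).as_matrix()[:,1]; print(np.arctan2(y[1],y[0]),s['joint_positions'].round(2))
E
```

```text
t: 20.2
ee_pos: [500.5, -74.5, 201.0]
orientation: [0.661, 0.75, -0.0, -0.0]
wrist_force: [1.3, 0.9, -1.2]
finger_gap: 12.1
[0.0269972  0.00852061 0.02603891]
0.12560775558344411 [-0.41  0.23  0.57  1.93 -0.15  1.02  0.35]
```

```bash
python3 -m inch '[{"travel":[0.027,0.008,0],"spin":0.008,"hand":1},{"travel":[0.027,0.008,0],"spin":0.008,"hand":1},{"travel":[0.027,0.008,0],"spin":0.008,"hand":1},{"travel":[0.027,0.008,0.02],"spin":0.008,"hand":1},{"travel":[0.027,0.008,0.02],"spin":0.008,"hand":1}]'
python3 -m inch '[{"travel":[0,0,0],"spin":0,"hand":1},{"travel":[0,0,0],"spin":0,"hand":1},{"travel":[0,0,0],"spin":0,"hand":1},{"travel":[0,0,0],"spin":0,"hand":1}]'
python3 - <<'E'
from h import *
s=env.sense();print(s['ee_pos'],rows(s,505.6-s['ee_pos'][0],-46.6-s['ee_pos'][1],175-s['ee_pos'][2]))
y=R.from_quat(s['orientation']).as_matrix()[:,1]; print(np.arctan2(y[1],y[0]))
grab('wrist','w12');grab('top','t12');im=grab('side','s12'); cv2.imwrite('pics/s12c.png',cv2.resize(im[100:320,220:420],None,fx=2.7,fy=2.7))
im=cv2.imread('pics/t12.png');cv2.imwrite('pics/t12c.png',cv2.resize(im[180:330,260:420],None,fx=3.5,fy=3.5))
E
```

```text
t: 20.7
ee_pos: [504.4, -50.1, 179.7]
orientation: [0.666, 0.746, -0.001, -0.001]
wrist_force: [-0.0, 0.0, -2.1]
finger_gap: 12.0
t: 21.1
ee_pos: [505.9, -48.9, 181.9]
orientation: [0.665, 0.747, 0.0, 0.0]
wrist_force: [0.1, -0.2, -2.0]
finger_gap: 11.8
[505.89611493 -48.86867217 181.87572131] [ 2.28803213e-03 -3.63170069e-05  6.87558660e-03]
0.11564527782972894
```

View pics/w12.png

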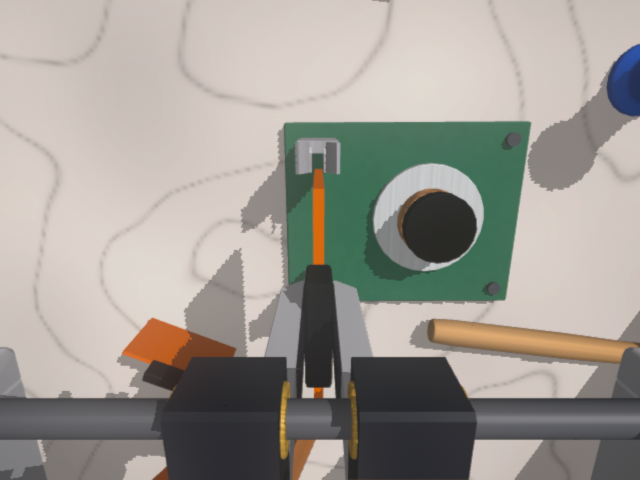

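View pics/s12c.png

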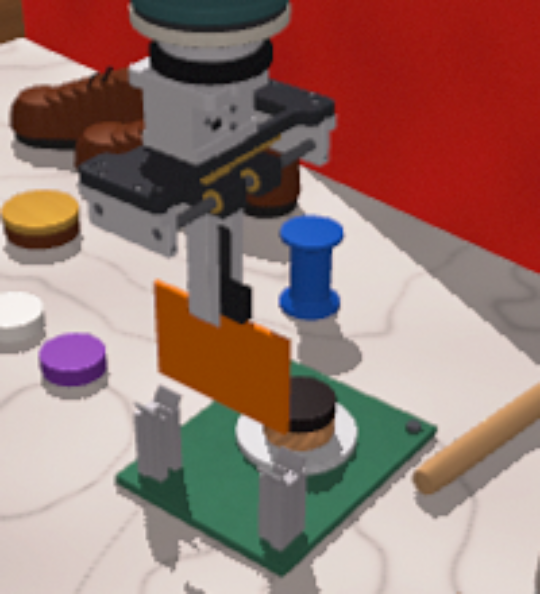

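View pics/t12c.png

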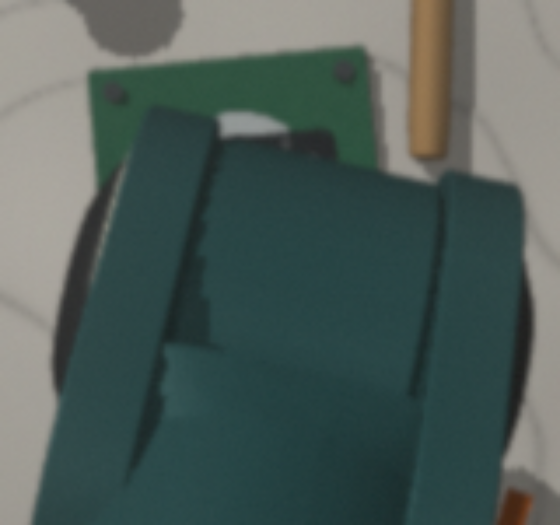

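The gate is held upright above the guides. In the wrist view its near end, at about (318,170–188), lines up with the near guide at (317,155).

```bash
python3 - <<'E'
from h import *
c=imaging.calibration('wrist'); T=np.array(c['tool_from_camera']); K=np.array([[c['fx'],0,c['cx']],[0,c['fy'],c['cy']],[0,0,1]])
q=lambda X:(lambda p:(K@p/p[2])[:2])(T[:3,:3].T@(np.array(X)-T[:3,3]))
for X in [(60,0,-7.5),(60,0,72.5),(63,0,72.5),(25,0,-33.5),(-25,0,-33.5)]: print(X,q(X).round(1))
# guide at z=81, near guide: outer y 70, slot pos
s=env.sense(); print(s['ee_pos']); dz=s['ee_pos'][2]-81
for x in (49,63,70): print(x,q((x,0,dz)).round(1))
im=cv2.imread('pics/w12.png'); cv2.imwrite('pics/w12c.png',cv2.resize(im[125:310,270:370],None,fx=3.2,fy=3.2,interpolation=0))
E
```

```text
(60, 0, -7.5) [317.6 177.5]
(60, 0, 72.5) [318.  160.8]
(63, 0, 72.5) [318. 156.]
(25, 0, -33.5) [317.6 274.1]
(-25, 0, -33.5) [317.8 381.1]
[505.79274806 -48.76064192 181.66904406]
49 [318.1 172.9]
63 [318.1 152.8]
70 [318.1 142.5]
```

View pics/w12c.png

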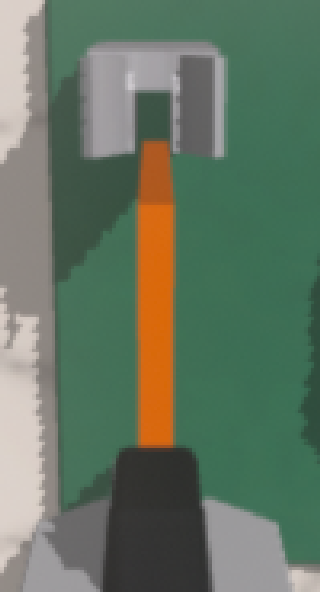

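```bash
python3 - <<'E'
from h import *
c=imaging.calibration('wrist'); T=np.array(c['tool_from_camera']); K=np.array([[c['fx'],0,c['cx']],[0,c['fy'],c['cy']],[0,0,1]])
q=lambda X:(lambda p:(K@p/p[2])[:2])(T[:3,:3].T@(np.array(X)-T[:3,3]))
for x in (25,22,20): print(x,q((x,0,-7.5)).round(1),q((x,0,-33.5)).round(1))
for x in (60,56,55,54): print(x,q((x,0,-7.5)).round(1),q((x,0,72.5)).round(1))
im=cv2.imread('pics/w12.png'); print(im[255:300:2,318].tolist()); print(im[374:400:2,318].tolist())
E
```

```text
25 [317.8 253.3] [317.6 274.1]
22 [317.8 259.5] [317.6 281.1]
20 [317.8 263.5] [317.6 285.7]
60 [317.6 177.5] [318.  160.8]
56 [317.7 186.6] [318.  167.2]
55 [317.7 188.8] [318.  168.7]
54 [317.7 191.1] [318.  170.3]
[[14, 104, 217], [13, 104, 216], [13, 104, 217], [14, 104, 217], [21, 100, 206], [45, 54, 71], [46, 49, 49], [46, 50, 49], [46, 49, 49], [46, 49, 49], [47, 50, 49], [47, 50, 50], [46, 49, 49], [47, 50, 50], [49, 51, 50], [51, 52, 52], [52, 52, 53], [52, 53, 53], [51, 52, 52], [52, 53, 53], [50, 51, 51], [51, 51, 51], [51, 52, 52]]
[[39, 40, 41], [39, 39, 42], [38, 39, 41], [40, 39, 41], [38, 39, 40], [38, 38, 39], [36, 39, 50], [2, 96, 206], [0, 100, 213], [23, 72, 148], [23, 69, 139], [23, 68, 138], [51, 60, 81]]
```

```bash
python3 -m inch '[{"travel":[0.006,-0.0005,0],"spin":0,"hand":1},{"travel":[0.006,-0.0005,0.008],"spin":0,"hand":1},{"travel":[0.006,-0.0005,0.017],"spin":0,"hand":1},{"travel":[0.006,-0.0005,0.017],"spin":0,"hand":1},{"travel":[0.006,-0.0005,0.017],"spin":0,"hand":1}]'
python3 -m inch '[{"travel":[0,0,0],"spin":0,"hand":1},{"travel":[0,0,0],"spin":0,"hand":1}]'
python3 - <<'E'
from h import *
s=env.sense();print(s['ee_pos'])
y=R.from_quat(s['orientation']).as_matrix()[:,1]; print(np.arctan2(y[1],y[0]))
im=grab('wrist','w13'); cv2.imwrite('pics/w13c.png',cv2.resize(im[115:225,260:380],None,fx=5,fy=5,interpolation=0))
im=grab('side','s13'); cv2.imwrite('pics/s13c.png',cv2.resize(im[170:320,250:400],None,fx=4,fy=4))
E
```

```text
t: 21.75
ee_pos: [504.3, -43.1, 164.1]
orientation: [0.665, 0.747, -0.0, -0.0]
wrist_force: [0.4, -0.8, -1.9]
finger_gap: 11.7
t: 21.95
ee_pos: [504.7, -42.9, 164.7]
orientation: [0.665, 0.747, 0.0, 0.0]
wrist_force: [-1.6, 0.3, -1.1]
finger_gap: 12.0
[504.67854492 -42.93629241 164.67337346]
0.11564178236057315
```

View pics/w13c.png

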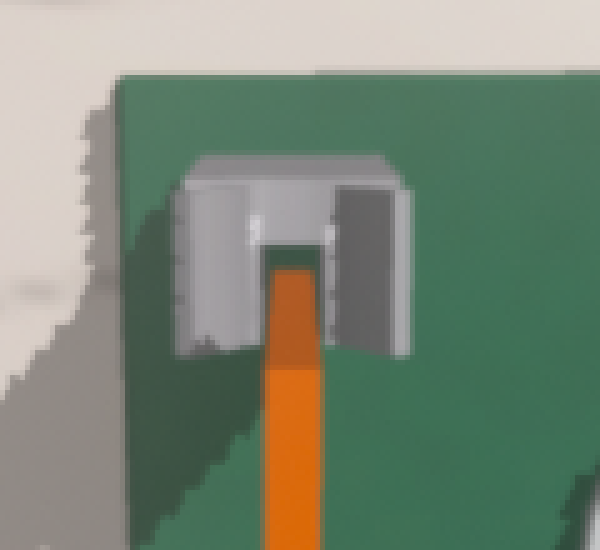

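View pics/s13c.png

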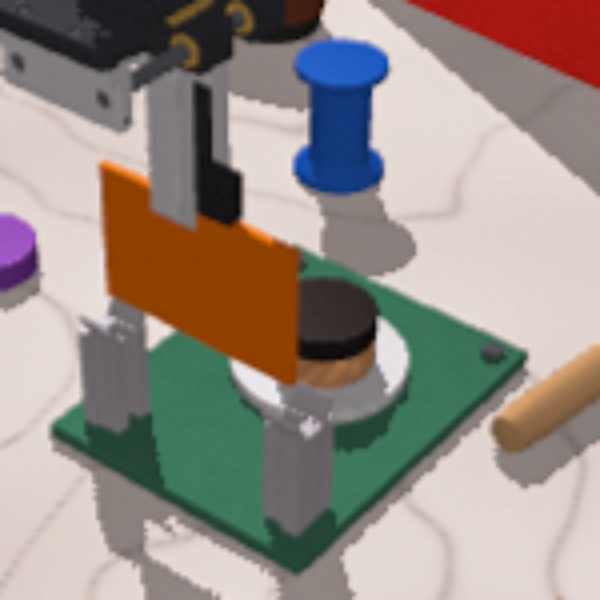

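```bash
python3 - <<'E'
from h import *
from scipy.optimize import brentq
c=imaging.calibration('wrist'); T=np.array(c['tool_from_camera']); K=np.array([[c['fx'],0,c['cx']],[0,c['fy'],c['cy']],[0,0,1]])
q=lambda X:(lambda p:(K@p/p[2])[:2])(T[:3,:3].T@(np.array(X)-T[:3,3]))
inv=lambda row,z:brentq(lambda x:q((x,0,z))[1]-row,-100,150)
cy=lambda col,row,z:brentq(lambda y:q((inv(row,z),y,z))[0]-col,-100,150)
f=lambda r:115+r/5; g=lambda x:260+x/5
TZ=164.67
print('gate end bot',inv(f(268.5),72.5),'top',inv(f(368.5),-7.5))
print('mouth z81',inv(f(356),TZ-81),'outer back z81',inv(f(185),TZ-81),'far back',inv(f(157),TZ-81),'groove bottom floor z10',inv(f(245),TZ-10))
print('y gate bot',cy(g(295),f(268),72.5),'lips',cy(g(173),f(355),TZ-81),cy(g(411),f(355),TZ-81),'groove floor',cy(g(263),f(245),TZ-10),cy(g(321),f(245),TZ-10),'gate top',cy(g(293.5),f(368),-7.5))
E
```

```text
gate end bot 55.02529926500566 top 55.06349091537607
mouth z81 42.1123575218785 outer back z81 64.6809530358162 far back 68.27067789139303 groove bottom floor z10 49.94820405286238
y gate bot 0.6324446282893369 lips -15.844198840479958 16.287937367190548 groove floor -4.732644099602464 5.060397721851586 gate top 0.4592942150193387
```

```bash
python3 -m inch '[{"travel":[-0.001,-0.0003,0.005],"spin":0,"hand":1},{"travel":[-0.001,-0.0003,0.012],"spin":0,"hand":1},{"travel":[-0.001,-0.0003,0.02],"spin":0,"hand":1},{"travel":[-0.001,-0.0003,0.03],"spin":0,"hand":1},{"travel":[-0.001,-0.0003,0.03],"spin":0,"hand":1}]'
python3 -m inch '[{"travel":[0,0,0.008],"spin":0,"hand":1},{"travel":[0,0,0.016],"spin":0,"hand":1},{"travel":[0,0,0.02],"spin":0,"hand":1}]'
```

```text
t: 22.55
ee_pos: [503.5, -43.9, 132.9]
orientation: [0.665, 0.747, -0.001, -0.001]
wrist_force: [0.8, 0.2, -1.0]
finger_gap: 11.8
t: 22.85
ee_pos: [504.1, -43.9, 113.6]
orientation: [0.665, 0.747, -0.0, -0.0]
wrist_force: [-0.4, 0.5, -2.0]
finger_gap: 12.0
```

```bash
python3 -m inch '[{"travel":[0,0,0.008],"spin":0,"hand":1},{"travel":[0,0,0.016],"spin":0,"hand":1},{"travel":[0,0,0.024],"spin":0,"hand":1},{"travel":[0,0,0.027],"spin":0,"hand":1},{"travel":[0,0,0.028],"spin":0,"hand":1}]'
python3 -m inch '[{"travel":[0,0,0],"spin":0,"hand":1},{"travel":[0,0,0],"spin":0,"hand":1},{"travel":[0,0,0.001],"spin":0,"hand":1}]'
```

```text
t: 23.35
ee_pos: [504.2, -43.9, 86.0]
orientation: [0.665, 0.747, -0.0, -0.0]
wrist_force: [0.3, -0.8, -1.0]
finger_gap: 11.7
t: 23.65
ee_pos: [504.6, -43.9, 85.8]
orientation: [0.665, 0.747, 0.0, 0.0]
wrist_force: [0.2, -0.4, -0.9]
finger_gap: 11.9
```

```bash
python3 -m inch '[{"travel":[0,0,0.001],"spin":0,"hand":1},{"travel":[0,0,0.002],"spin":0,"hand":1},{"travel":[0,0,0.003],"spin":0,"hand":1},{"travel":[0,0,0.003],"spin":0,"hand":1},{"travel":[0,0,0.003],"spin":0,"hand":1}]'
python3 -m inch '[{"travel":[0,0,0.001],"spin":0,"hand":1},{"travel":[0,0,0.001],"spin":0,"hand":1},{"travel":[0,0,0.001],"spin":0,"hand":1}]'
```

```text
t: 24.15
ee_pos: [504.5, -43.9, 82.5]
orientation: [0.665, 0.747, 0.0, 0.0]
wrist_force: [0.6, 0.1, -0.6]
finger_gap: 11.9
t: 24.45
ee_pos: [504.9, -43.9, 82.5]
orientation: [0.665, 0.747, 0.001, 0.0]
wrist_force: [-4.7, 0.6, 20.6]
finger_gap: 11.8
```

```bash
python3 -m inch '[{"travel":[0,0,-0.001],"spin":0,"hand":1},{"travel":[0,0,-0.001],"spin":0,"hand":0.8},{"travel":[0,0,-0.001],"spin":0,"hand":0.6},{"travel":[0,0,-0.001],"spin":0,"hand":0.4},{"travel":[0,0,-0.001],"spin":0,"hand":0.4}]'
python3 -m inch '[{"travel":[0,0,0],"spin":0,"hand":0.4},{"travel":[0,0,0],"spin":0,"hand":0.4},{"travel":[0,0,0],"spin":0,"hand":0.4},{"travel":[0,0,0],"spin":0,"hand":0.4}]'
python3 -m inch '[{"travel":[0,0,-0.02],"spin":0,"hand":0.4},{"travel":[0,0,-0.06],"spin":0,"hand":0.4},{"travel":[0,0,-0.11],"spin":0,"hand":0.4},{"travel":[0,0,-0.12],"spin":0,"hand":0.4},{"travel":[0,0,-0.12],"spin":0,"hand":0.4}]'
python3 - <<'E'
from h import *
s=env.sense();print(s['ee_pos'])
grab('wrist','w14'); im=grab('side','s14'); cv2.imwrite('pics/s14c.png',cv2.resize(im[170:320,250:400],None,fx=4,fy=4))
E
```

```text
t: 24.95
ee_pos: [504.3, -43.9, 82.4]
orientation: [0.665, 0.747, -0.0, -0.0]
wrist_force: [-0.7, 0.8, -0.1]
finger_gap: 39.0
t: 25.35
ee_pos: [504.3, -43.9, 82.5]
orientation: [0.665, 0.747, -0.0, 0.0]
wrist_force: [0.3, 0.3, -0.3]
finger_gap: 56.3
t: 25.85
ee_pos: [505.2, -43.7, 204.1]
orientation: [0.665, 0.747, 0.001, 0.001]
wrist_force: [-0.9, 0.7, 0.2]
finger_gap: 56.4
[505.23549022 -43.73846559 204.0861562 ]
```

View pics/w14.png

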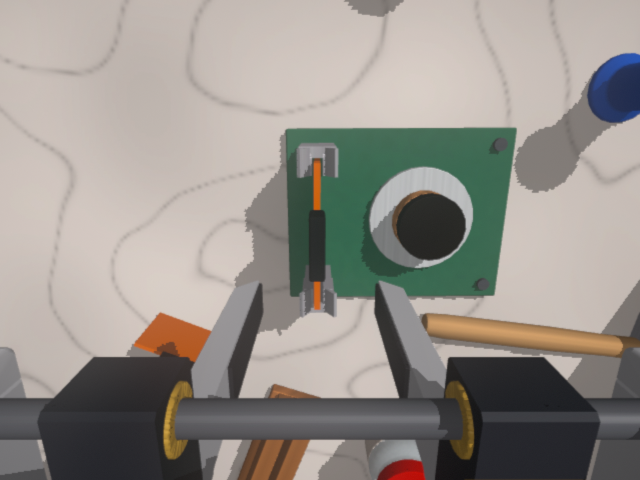

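View pics/s14c.png

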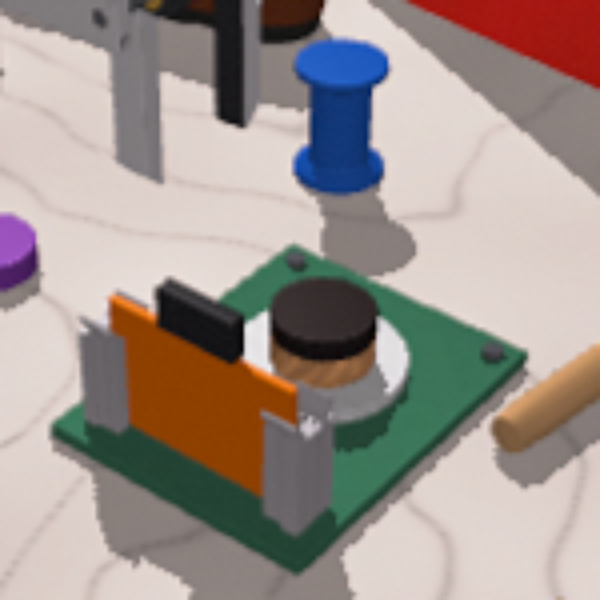

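```bash
python3 - <<'E'
from h import *
im=cv2.imread('pics/w14.png'); s=env.sense(); C=cam('wrist',s)
m,ct=find(im,lambda h,s,v:(v<75),(385,180,480,265),C,50,'rubber'); print(circ(ray(C,ct,50)[:,:2],30))
m,ct=find(im,lambda h,s,v:((s<50)&(v>60))|((s>90)&(h<20))|(v<75),(365,162,478,272),C,18,'plate'); print(circ(ray(C,ct,18)[:,:2],50))
im=cv2.imread('pics/s14.png'); C=cam('side')
x=np.array([np.cos(.117),np.sin(.117),0]);y=np.array([-x[1],x[0],0])
S=np.array([604.2,-36.8,10])-100*x
for h in (90,): print(proj(C,[S+60*y+[0,0,h-10],S-60*y+[0,0,h-10],S+[0,0,116-10]]))
P=np.array([604.2,-36.8,50.]); print('rubber top side',proj(C,[P]), proj(C,[P-30*x,P+30*x]))
E
```

```text
rubber px [430.2 226.3] area 3541 ellipse ctr [601.6 -36.7] axes [57.7 61.3]
(array([601.62870435, -36.68873451]), np.float64(0.5145401433356298))
plate px [416.9 220. ] area 9013 ellipse ctr [596.7 -41.9] axes [ 98.7 115.6]
(array([599.81830794, -38.18104223]), np.float64(0.9419912714623706))
[[277.16638057 243.84373786]
 [323.18331938 267.33100867]
 [299.21280522 244.87173917]]
rubber top side [[329.22966688 247.23297681]] [[320.77993392 253.89584224]
 [337.37436407 240.81064114]]
```

```bash
python3 -c "
from station import workorder
print(workorder.finish_job())"
```

```text
the job is handed in; nothing more can be done
None
```

The press tray is loaded and the job was handed in at about 26 s of the 72 s limit. `finish_job` gave no verdict, so what follows rests on my own checks.

- **Discs:** the cork lies flat on the plate and the rubber lies flat on the cork. In the wrist images taken after each placing, the cork was about 1.2 mm off the plate's centre and the rubber about 1.4 mm off. The two were within about 0.5 mm of each other.
- **Gate:** it went down both guides without resistance. The floor contact came at 20 N with the tool at 82.5 mm, the height expected for a fully home gate. After release, its top corners in the side view were within about 1.5 pixels of where a seated gate should appear.
- **Other things on the bench:** I knocked nothing that I noticed. I did not measure the leather disc, hammer, jar, spool, tin or brush again at the end.
- **Disagreements:** a last fit from the opposite camera side put the rubber about 2.3 mm from the plate's centre. That plate outline was distorted by the discs in front of it, so I trusted the earlier figure. The wrist camera also read about 1–2 mm off against the tool position, and I allowed for that.

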